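# Scoop the sawn slugs out of the chip pan

### The arm

A 6-joint arm with a two-finger parallel gripper is mounted at the origin on the work surface. World frame = base frame: x ahead of the robot, y to its left, z up, the work surface at z = 0. Lengths are in mm, angles in rad, forces in N, time in s.
With the tool pointing down it reaches from about 425 to 950 mm from the base axis. Payload 14.7 kg.
Tool frame: the origin (TCP) lies at the very end of the fingers, on their centre line; the grasp point (between the pads) lies 19 mm behind it; z points along the fingers, x is the direction in which the jaws open and shut, and the axes are right-handed (so a half turn about z gives the same grasp; the last joint's range is limited). The gripper opens to 85 mm and grips with 20 to 120 N. Pads are 22 mm wide; open, the fingers measure 114 mm over their backs; the gripper's body (76 mm by 85 mm) begins 54 mm behind the grasp point. The pads swing forward as they close: fully open they stand 13 mm farther back than shut.
Start: joints at [-1.34, 0.48, 1.596, -0, 1.065, -0.047], TCP at [178.273, -625.069, 231.297] pointing down, gripper open.
Joint ranges: [-2.75, 2.75], [-0.82, 2.05], [0.23, 2.67], [-1.56, 4.7], [0.09, 2.69], [-2.92, 2.92]. Speed limits (rad/s): [1.89, 1.89, 2.39, 3.01, 3.01, 3.01].

### API

Orientations are given as a rotation vector (axis times angle).
In Python, from bench import ctrl, vision gives the robot as it stands.
- The arm moves only by the shell command python3 -m crank 'ROWS' [FORCE]. ROWS is JSON, a list of rows, each a list of 3 entries, a list of its own where there are three numbers: the finger opening in cm, from 0 to 8.54, then the shift along the world's x, y, z in cm, then the turn about the world's z in degrees. In form: [[fingers, [tx, ty, tz], twist], ...]. A call has 1 to 10 rows; each row shifts and turns the pose as measured when the row begins; what a row does not reach is not made up. A row lasts 1/12 s, in which the tool goes at most 41.7 mm and 7.16 degrees, less where a joint would pass 70% of its speed; a pose out of reach is approached as far as the arm can. A call with a gripper value outside its range is refused whole. The fingers move at their own pace and stop on an object; FORCE is the grip in N (left out, the last holds). Time passes only in rows, so rows that do not move let the fingers close. It gives the time, the measured TCP pose, the force and the opening at its end, in the units of the state.
- ctrl.get_state(): the state, without advancing time (a new reading comes with each control period).
- vision.capture(name): name is "side" or "top"; returns the picture (480x640x3 uint8, red, green, blue); there is no depth.
- vision.calibration(name): a dict with "vfov" (degrees; the focal length in pixels is half the picture's height over the tangent of half this angle, whatever the lens; pixels are square), "cx", "cy" (the principal point, pixels), "R" (3x3) and "t" (3): a world point X has camera coordinates R X + t. Camera axes: x right, y down, z forward; pixel columns grow to the right and rows downward; lengths in mm; the calibration is good to about 2 mm. A picture is of the moment at which its call begins. calibration takes no time and is no camera call.
- ctrl.finish_job(): hands the job in, once; it reports no verdict.
The state is a dict: "t": time; "joints": joint angles; "qvel": joint speeds; "joint_efforts": joint torques, N m; "position": TCP position; "ee_rot": TCP orientation; "contact_force": force on the tool from outside, world axes, zero at the start; "ft_torque": the same for the moment, N m; "gripper_width": opening from 0.0 (shut) to 1.0 (fully open).
Only numpy, scipy, OpenCV 4.12 (cv2) and the standard library are available. Lean on these libraries where they do the work, as an engineer would, in place of code of your own. Each camera call takes 0.05 s, during which the arm holds its last target.

### The job

Draw the slotted scoop out from under the rack by its bridge bar, lay it flat on the open bench and let go, then take it by its handle and scoop all three big slugs out of the chip pan, letting the small stubs drop back through the slots. Tip the slugs into the round dish, leave all the stubs lying in the pan, and lay the scoop flat on the bench again beside the pan. Never touch slugs or stubs with the gripper, and leave the can, the jar and the vee block where they stand.

Things in the scene. Friction and masses are not known exactly. Their poses are not given: they have to be found in the camera images.
- scoop: Slotted scoop, 220 g, one rigid piece. Origin at the underside of its basket's middle; x to the nose, z up. Basket x -42 to +42 mm, 109 mm wide; back wall at x = -40; side plates 4 mm thick at y = +-52.5 mm, from 18.5 to 37 mm high, open below; no front wall. Balances within 15 mm of the origin. Starts flat on the bench, handle under the rack's roof, basket in front of it, nose pointing away from the rack.
- scoop_bridge (a point): Middle of the square bridge bar over the basket, at (15, 0, 48) mm in the scoop's frame: 10 mm thick (scoop x), 12 mm tall, right across the basket along scoop y; 39 mm free below it down to the rods. At the start it is the only part that can be taken. Frame as the scoop's.
- scoop_grip (a point): Grip point in the black handle, at (-85, 0, 62) mm in the scoop's frame. The handle is a straight bar 18 mm wide (scoop y), 26 mm thick, 100 mm long, sloping up and back from the back wall at 35 degrees; upper end 99 mm above the bench and 130 mm behind the origin. Frame as the scoop's.
- scoop_nose (a point): Middle between the rod tips, at (42, 0, 1.5) mm in the scoop's frame. The basket's floor is a fork of straight rods 3 mm thick along x, at y = +-11 and +-33 mm, lying at z = 0 to 3 mm, with free tips at x = 42: gaps of 19 mm, which stubs fall through and slugs do not.
- pan: Dark steel chip pan, fixed, holding slugs and stubs. Origin at the underside of its middle, z up, +x roughly away from the robot. Inner floor 4 mm above the bench, 226 mm along x by 126 mm along y; side walls and the -x wall upright, 4 mm thick, 35 mm high. Slugs, stubs start between x = -17 and +110 mm; the rest towards -x is empty. Pan and dish may have changed places.
- pan_toe (a point): Foot of the pan's +x wall, at (113, 0, 4) mm in the pan's frame, where that wall meets the floor; from there the wall leans outward by 25 degrees (35 mm high, top edge about 15 mm further out than its foot). A kerb 12 mm wide and 16 mm high runs along the foot of each side wall, so the floor between kerbs is 102 mm wide; the scoop's side plates pass over the kerbs. Frame as the pan's.
- dish: Round steel dish, fixed. Origin at the underside of its middle, z up; floor 5 mm thick, inner radius 79 mm at the floor and 84 mm at the rim, rim 45 mm above the bench.
- rack: Small grey steel rack fixed on the left, open towards its own -x (the middle of the bench). Origin at the bench under its middle; roof 110 mm (x) by 170 mm (y), underside 115 and top 127 mm above the bench, front edge at x = -55 mm; cheeks 10 mm thick at y = +-80 mm; a carton and a tin on the roof reach 180 mm above the bench.
- can: Bystander: upright white can, radius 27 mm, 130 mm high. Origin at the middle of its underside.
- jar: Bystander: upright grey jar with a black cap, radius 32 mm, 75 mm high. Origin at the middle of its underside.
- block: Bystander: dark steel vee block 60 (x) by 45 (y) by 40 mm high. Origin at the middle of its underside.
- slug0: A sawn aluminium slug, one of three keepers, all alike: round bar of 28 mm diameter, 30 mm long, end chamfers 4 mm deep by 6 mm wide, 38 to 77 g, oily and slippery. Starts lying in the pan. Origin at its centre, x along its axis.
- slug1: A sawn aluminium slug, one of three keepers, all alike: round bar of 28 mm diameter, 30 mm long, end chamfers 4 mm deep by 6 mm wide, 38 to 77 g, oily and slippery. Starts lying in the pan. Origin at its centre, x along its axis.
- slug2: A sawn aluminium slug, one of three keepers, all alike: round bar of 28 mm diameter, 30 mm long, end chamfers 4 mm deep by 6 mm wide, 38 to 77 g, oily and slippery. Starts lying in the pan. Origin at its centre, x along its axis.
- stub0: A short metal stub, one of five, all alike: 12 mm diameter, 11 mm long, 10 g, the undersized waste among the slugs. Starts lying in the pan. Origin at its centre, x along its axis.
- stub1: A short metal stub, one of five, all alike: 12 mm diameter, 11 mm long, 10 g, the undersized waste among the slugs. Starts lying in the pan. Origin at its centre, x along its axis.
- stub2: A short metal stub, one of five, all alike: 12 mm diameter, 11 mm long, 10 g, the undersized waste among the slugs. Starts lying in the pan. Origin at its centre, x along its axis.
- stub3: A short metal stub, one of five, all alike: 12 mm diameter, 11 mm long, 10 g, the undersized waste among the slugs. Starts lying in the pan. Origin at its centre, x along its axis.
- stub4: A short metal stub, one of five, all alike: 12 mm diameter, 11 mm long, 10 g, the undersized waste among the slugs. Starts lying in the pan. Origin at its centre, x along its axis.
Things that resemble listed ones, but are neither listed nor needed, are in the scene too. What is shaped like the scoop but blue or pink is not meant.

How it is judged (in metres and radians):
On the way, in this order (a step that is already met when the one before it is completed fails the run):
1. the scoop is drawn out from under the rack, laid flat on the open bench and let go (height (world z) of scoop below 0.012 m and angle between scoop's own z axis and vertical below 0.1 rad and linear speed of scoop below 0.03 m/s and x of scoop_grip in the frame of rack below -0.1 m and contact force between the fingers and scoop below 0.2 N), for 0.3 s.
2. at least one slug rides in the scoop, clear above the pan (((x of slug0 in the frame of scoop between -0.045 and 0.055 m and y of slug0 in the frame of scoop between -0.055 and 0.055 m and z of slug0 in the frame of scoop between 0 and 0.06 m and height (world z) of slug0 above 0.075 m) or (x of slug1 in the frame of scoop between -0.045 and 0.055 m and y of slug1 in the frame of scoop between -0.055 and 0.055 m and z of slug1 in the frame of scoop between 0 and 0.06 m and height (world z) of slug1 above 0.075 m) or (x of slug2 in the frame of scoop between -0.045 and 0.055 m and y of slug2 in the frame of scoop between -0.055 and 0.055 m and z of slug2 in the frame of scoop between 0 and 0.06 m and height (world z) of slug2 above 0.075 m))), for 0.2 s.
At the end, for the whole second after the job is handed in: All three slugs at rest in the dish (centres within 80 mm of its axis and below 60 mm), all five stubs inside the pan's walls and below its rim, and the scoop lying still and flat (within 0.1 rad) on the bench itself, its origin more than 110 mm from the pan's (horizontal distance between each of slug0, slug1, slug2 and dish below 0.08 m and height (world z) of each of slug0, slug1, slug2 below 0.06 m and linear speed of each of slug0, slug1, slug2 below 0.05 m/s and x of stub0 in the frame of pan between -0.115 and 0.131 m and y of stub0 in the frame of pan between -0.064 and 0.064 m and height (world z) of each of stub0, stub1, stub2, stub3, stub4 below 0.035 m and x of stub1 in the frame of pan between -0.115 and 0.131 m and y of stub1 in the frame of pan between -0.064 and 0.064 m and x of stub2 in the frame of pan between -0.115 and 0.131 m and y of stub2 in the frame of pan between -0.064 and 0.064 m and x of stub3 in the frame of pan between -0.115 and 0.131 m and y of stub3 in the frame of pan between -0.064 and 0.064 m and x of stub4 in the frame of pan between -0.115 and 0.131 m and y of stub4 in the frame of pan between -0.064 and 0.064 m and height (world z) of scoop below 0.012 m and angle between scoop's own z axis and vertical below 0.1 rad and linear speed of scoop below 0.03 m/s and horizontal distance between scoop and pan above 0.11 m); the robot touches nothing.
It fails at once if the gripper's fingers touch a slug or a stub (contact force between the fingers and slug0 above 1 N or contact force between the fingers and slug1 above 1 N or contact force between the fingers and slug2 above 1 N or contact force between the fingers and stub0 above 1 N or contact force between the fingers and stub1 above 1 N or contact force between the fingers and stub2 above 1 N or contact force between the fingers and stub3 above 1 N or contact force between the fingers and stub4 above 1 N).
It fails at once if a bystander (can, jar, vee block) is shifted more than 30 mm (distance of any of can, jar, block from where it was at the start of the episode above 0.03 m).
It also fails if it takes over 72 s, if anything falls off the work surface, if the arm or the gripper's body presses on something with over 40 N, if the wrist force passes 120 N, or if a joint passes its speed limit or range.

## Working session

There is one attempt and no reset: what is moved stays moved. The work goes in short steps, Python scripts to look and compute and a shell command to move; the robot and the scene stay as the last step left them, time stands still between calls to the robot, and variables do not carry over. Pictures are saved under pics/ and viewed, and the job is handed in when it is done.

```bash
ls -la; mkdir -p pics; cat > h.py <<'E'
import numpy as np, cv2
from bench import ctrl, vision
def snap(n,f):
    im=vision.capture(n); cv2.imwrite('pics/'+f,cv2.cvtColor(im,cv2.COLOR_RGB2BGR)); return im
def cal(n):
    c=vision.calibration(n); f=240/np.tan(np.radians(c['vfov'])/2)
    return f,c['cx'],c['cy'],np.array(c['R']),np.array(c['t'])
def ray(n,u,v):
    f,cx,cy,R,t=cal(n); d=R.T@np.array([(u-cx)/f,(v-cy)/f,1]); return -R.T@t,d/np.linalg.norm(d)
def onz(n,u,v,z):
    o,d=ray(n,u,v); return o+d*(z-o[2])/d[2]
def proj(n,X):
    f,cx,cy,R,t=cal(n); p=R@np.array(X,float)+t; return np.array([f*p[0]/p[2]+cx,f*p[1]/p[2]+cy])
def tri(uvs,uvt):
    a,d=ray('side',*uvs); b,e=ray('top',*uvt)
    A=np.array([d,-e]).T; s=np.linalg.lstsq(A,b-a,rcond=None)[0]
    p=a+s[0]*d;q=b+s[1]*e; return (p+q)/2,np.linalg.norm(p-q)
E
python3 - <<'E'
from h import *
snap('side','s0.png');snap('top','t0.png')
for n in('side','top'):
    c=vision.calibration(n);print(n,c); o,d=ray(n,320,240);print(o,d)
print(ctrl.get_state())
E
```

```text
total 12
drwxr-xr-x  3 agent agent 4096 Dec  7 13:57 .
drwxr-xr-x 23 root  root  4096 Dec  7 13:57 ..
drwxr-xr-x  2 agent agent 4096 Dec  7 13:57 pics
side {'vfov': 52.30297229825521, 'cx': 310.6348711775271, 'cy': 242.62105346533198, 'R': array([[ 0.98114033, -0.19254644, -0.01701509],
       [-0.15764403, -0.74612838, -0.64687   ],
       [ 0.11185708,  0.63735257, -0.76241045]]), 't': array([-497.22641896,  178.48061205,  942.41803834])}
[ 410.56916939 -563.22228814  825.50276248] [ 0.13147492  0.63753823 -0.75911748]
top {'vfov': 44.22535777216014, 'cx': 323.9041024222454, 'cy': 250.33585776244334, 'R': array([[ 0.01564362, -0.99985538,  0.00667112],
       [-0.99488851, -0.0162309 , -0.09966647],
       [ 0.09976034, -0.00507788, -0.99499854]]), 't': array([  33.48283722,  519.27845617, 1402.52810631])}
[ 376.18369933   49.02821682 1447.04469963] [ 0.11704545  0.00181444 -0.9931249 ]
{'t': 0.1, 'joints': array([-1.33957877e+00,  4.80774223e-01,  1.59679215e+00, -2.27001422e-06,
        1.06511388e+00, -4.66016643e-02]), 'qvel': array([-6.34022942e-04, -3.09052678e-03,  1.00125397e-04,  1.71249214e-03,
       -1.28433631e-03,  7.56200571e-05]), 'joint_efforts': array([-6.18249178e-04, -9.52254009e+01, -4.31044042e+01, -5.15558395e-05,
        5.21207083e-03, -3.07047981e-05]), 'position': array([ 178.20342422, -624.71658071,  230.74023782]), 'ee_rot': array([-2.50707910e+00,  1.89203622e+00,  1.31592738e-03]), 'contact_force': array([0.33580311, 0.18153893, 1.0310387 ]), 'ft_torque': array([ 0.00871307,  0.04558367, -0.03473676]), 'gripper_width': 0.9979516997350024}
```

View pics/s0.png

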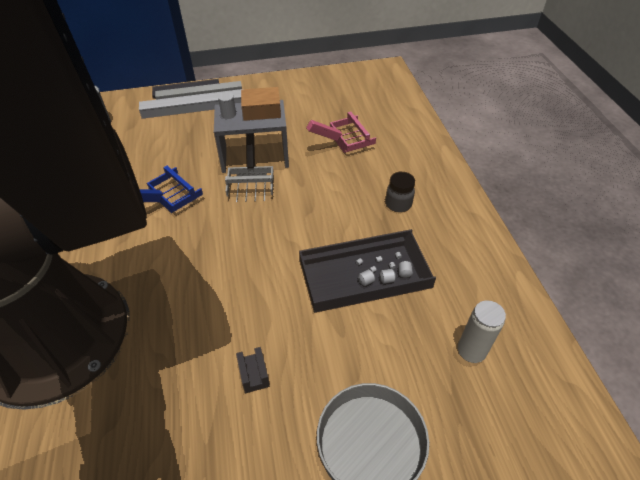

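View pics/t0.png

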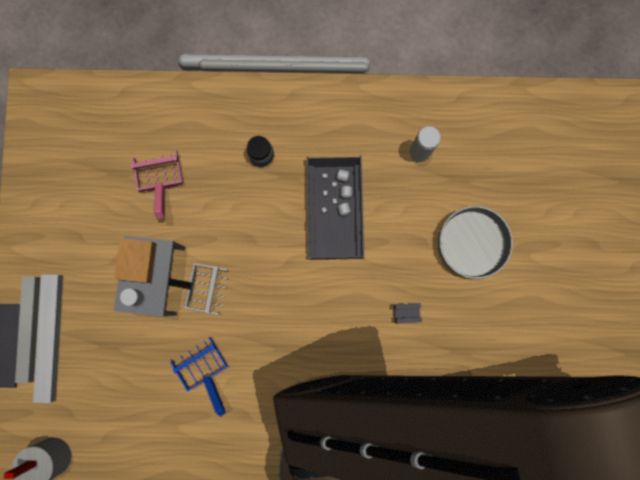

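```bash
python3 - <<'E'
import cv2,numpy as np
t=cv2.imread('pics/t0.png');s=cv2.imread('pics/s0.png')
a=cv2.resize(t[225:325,105:240],None,fx=5.5,fy=5.5,interpolation=cv2.INTER_CUBIC); cv2.imwrite('pics/t0c.png',a[:600,:800])
a=cv2.resize(s[85:210,200:300],None,fx=4.8,fy=4.8,interpolation=cv2.INTER_CUBIC); cv2.imwrite('pics/s0c.png',a)
a=cv2.resize(t[145:270,295:375],None,fx=4.8,fy=4.8,interpolation=cv2.INTER_CUBIC)
b=cv2.resize(s[225:315,290:445],None,fx=3,fy=3,interpolation=cv2.INTER_CUBIC)
cv2.imwrite('pics/t0p.png',a);cv2.imwrite('pics/s0p.png',cv2.resize(s[225:315,290:445],None,fx=5,fy=5,interpolation=cv2.INTER_CUBIC))
E
```

```text
(no output)
```

View pics/t0c.png

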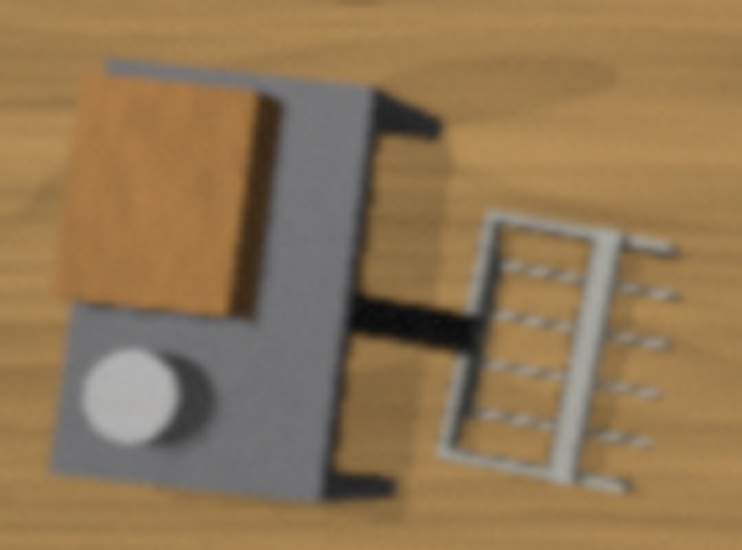

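View pics/s0c.png

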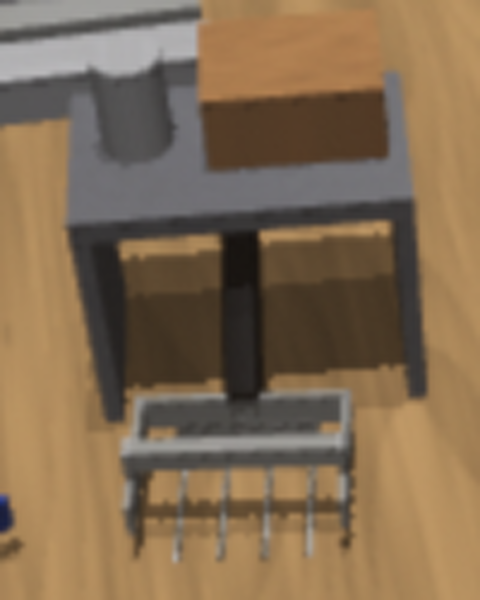

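View pics/t0p.png

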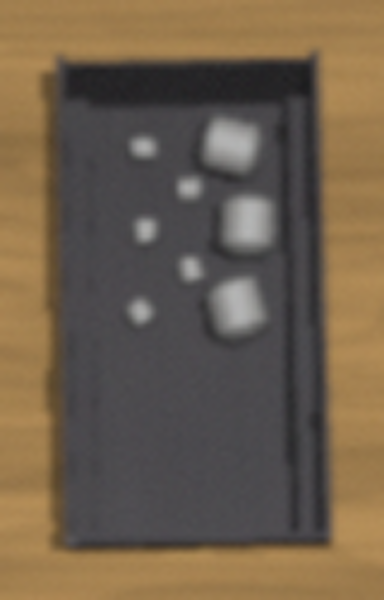

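View pics/s0p.png

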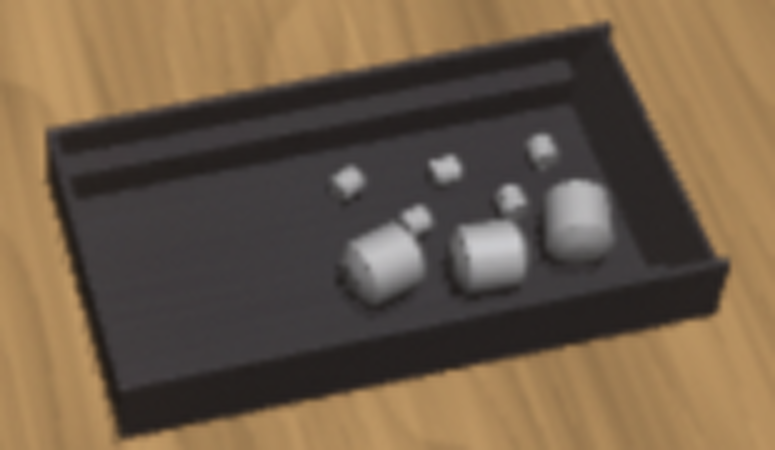

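```bash
python3 - <<'E'
from h import *
T=lambda x,y:(105+x/5.5-.4,225+y/5.5-.4)
S=lambda x,y:(200+x/4.8-.4,85+y/4.8-.4)
P=lambda x,y:(295+x/4.8-.4,145+y/4.8-.4)
Q=lambda x,y:(290+x/5-.4,225+y/5-.4)
print('bar top mid',tri(S(237,442),T(584,355)))
for nm,a in (('barL',(605,234)),('barR',(563,478))): print(nm,onz('top',*T(*a),54), 'at z0?',onz('top',*T(*a),48))
print('tips', [onz('top',*T(*a),1.5).round(1) for a in ((674,296),(668,344),(658,392),(650,440))])
print('backwall top ends z37',onz('top',*T(492,214),37).round(1),onz('top',*T(445,457),37).round(1))
print('roof front', onz('top',*T(375,88),127),onz('top',*T(325,500),127))
print('pan corners top z35: far L,far R,near R, near L')
print([onz('top',*P(*a),35).round(1) for a in ((60,60),(316,56),(328,542),(68,545))])
print('toe', [onz('top',*P(*a),4).round(1) for a in ((68,103),(285,102))])
print('pan far top corners tri',tri(Q(608,26),P(60,60)),tri(Q(727,264),P(316,56)),tri(Q(48,130),P(68,545)),)
print('slugs',[onz('top',*P(*a),18+3).round(1) for a in ((231,146),(247,223),(237,306))])
print('slug tri',tri(Q(578,215),P(231,146)),tri(Q(489,250),P(247,223)),tri(Q(383,262),P(237,306)))
print('stubs',[onz('top',*P(*a),10).round(1) for a in ((144,147),(190,187),(146,230),(191,268),(141,311))])
# dish, can, jar, block
print('dish rim', [onz('top',*a,45).round(1) for a in ((475,207),(475,279),(438,243),(512,243))])
print('jar top',onz('top',260,150,75),'can top',onz('top',429,137,130),'block',onz('top',407,312,40))
E
```

```text
bar top mid (array([420.44737545, 305.71296725,  58.31299482]), np.float64(1.5705122839686698))
barL [471.76949983 299.2894282   54.        ] at z0? [472.18119861 300.36733134  48.        ]
barR [367.36499233 313.60818588  54.        ] at z0? [367.32700917 314.74776153  48.        ]
tips [array([448.3, 277.1,   1.5]), array([426.9, 279.1,   1.5]), array([405.6, 282.9,   1.5]), array([384.4, 285.7,   1.5])]
backwall top ends z37 [480.9 351.7  37. ] [375.5 368.   37. ]
roof front [524.9697049  382.00342997 127.        ] [357.51096806 395.25348447 127.        ]
pan corners top z35: far L,far R,near R, near L
[array([745.8,  86.4,  35. ]), array([750.1, -43.8,  35. ]), array([502. , -52.1,  35. ]), array([498.3,  77.8,  35. ])]
toe [array([731.2,  82.7,   4. ]), array([733.6, -30. ,   4. ])]
pan far top corners tri (array([745.08531309,  86.35351405,  37.41154087]), np.float64(0.08785123568459946)) (array([750.05311602, -43.76043413,  36.76974613]), np.float64(0.8261572030137627)) (array([498.22259696,  77.74852791,  39.06402411]), np.float64(0.4510414777846156))
slugs [array([706. ,  -1.6,  21. ]), array([666.1, -10.3,  21. ]), array([623.1,  -5.7,  21. ])]
slug tri (array([704.38397222,  -1.34932219,  26.87676618]), np.float64(0.4678026446943133)) (array([664.54455097,  -9.98895296,  25.41379207]), np.float64(1.2759860391093807)) (array([621.80539336,  -5.49368814,  23.22467689]), np.float64(1.7880636765704612))
stubs [array([707.2,  42.9,  10. ]), array([686.7,  18.9,  10. ]), array([663.8,  41.2,  10. ]), array([644.4,  17.8,  10. ]), array([621.6,  43.1,  10. ])]
dish rim [array([ 627.5, -320.2,   45. ]), array([ 454.1, -318.5,   45. ]), array([ 538.8, -230.7,   45. ]), array([ 541.7, -408. ,   45. ])]
jar top [750.55099053 197.40909982  75.        ] can top [ 772.69178019 -194.01161239  130.        ] block [ 373.51997859 -157.49288674   40.        ]
```

Candidates shaped like the scoop (top view): grey at (207,289) under the rack, blue at (205,375), pink at (158,180). I choose the grey one. The crop shows its handle under the roof and its rods pointing away from the rack.

```bash
python3 -m crank '[[4,[2.8,2.8,0],6],[4,[2.8,2.8,0],6],[4,[2.8,2.8,0],6],[4,[2.8,2.8,0],6],[4,[2.8,2.8,0],6],[4,[2.8,2.8,0],6],[4,[2.8,2.8,0],6],[4,[2.8,2.8,0],6],[4,[2.8,2.8,0],6],[4,[2.8,2.8,0],6]]' 60
```

```text
t: 0.93
position: [460.4, -335.6, 227.6]
ee_rot: [3.124, -0.332, -0.006]
contact_force: [0.6, -0.9, -0.2]
gripper_width: 0.47
```

```bash
python3 -m crank '[[4,[2,3.5,0],6],[4,[2,3.5,0],6],[4,[1,4,0],6],[4,[0,4,0],6],[4,[0,4,0],6],[4,[-0.5,4,0],6],[4,[-1,4,0],6],[4,[-1,4,0],6],[4,[-1,4,0],6],[4,[-1,4,0],6]]'; python3 -m crank '[[4,[-1,4,0],6],[4,[-1,4,0],6],[4,[-1,4,0],6],[4,[-1,4,0],6],[4,[-1,4,0],6]]'
```

```text
t: 1.77
position: [470.4, 62.7, 225.3]
ee_rot: [2.834, 1.352, -0.002]
contact_force: [0.3, -0.0, -0.5]
gripper_width: 0.469
t: 2.18
position: [416.9, 264.2, 225.2]
ee_rot: [2.36, 2.071, -0.002]
contact_force: [1.5, -0.4, -0.2]
gripper_width: 0.469
```

```bash
python3 -m crank '[[4,[0.3,4,-1],0],[4,[0,0.2,-4],0],[4,[0,0,-4],0],[4,[0,0,-4],0]]'; python3 - <<'E'
from h import *
snap('side','s1.png');snap('top','t1.png')
E
```

```text
t: 2.52
position: [421.4, 319.1, 99.5]
ee_rot: [2.341, 2.091, 0.027]
contact_force: [0.7, 0.8, 0.1]
gripper_width: 0.471
```

View pics/s1.png

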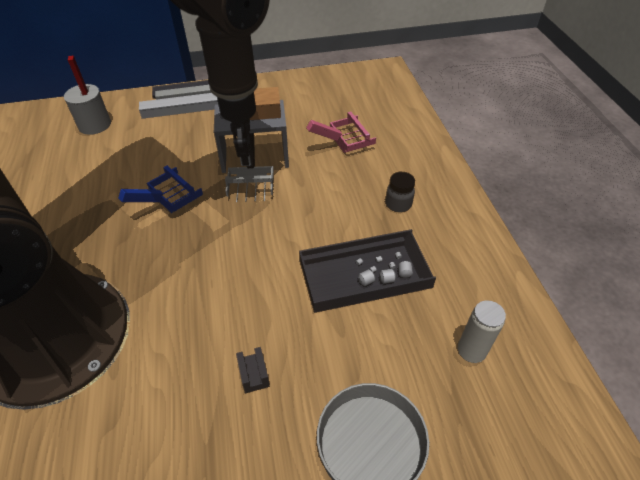

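View pics/t1.png

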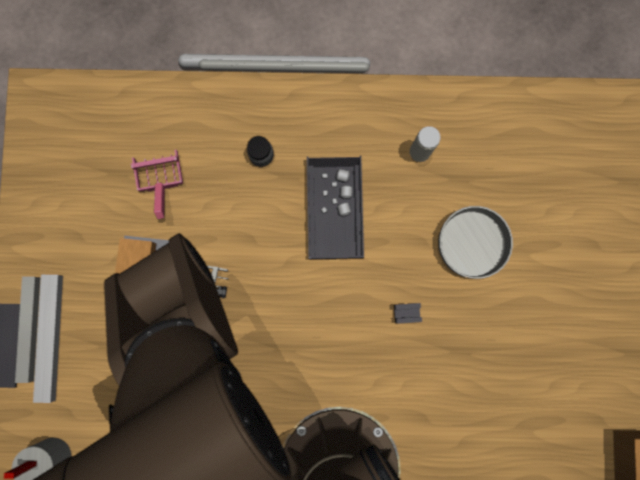

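```bash
python3 -m crank '[[4,[0,-1.2,0],0],[4,[0,-0.1,0],0],[4,[0,0,0],0]]'; python3 - <<'E'
from h import *
s=snap('side','s2.png')
a=cv2.resize(s[85:210,200:300],None,fx=4.8,fy=4.8,interpolation=cv2.INTER_CUBIC); cv2.imwrite('pics/s2c.png',a[:,:,::-1])
print(ctrl.get_state()['position'])
E
```

```text
t: 2.87
position: [417.8, 301.2, 97.8]
ee_rot: [2.344, 2.091, 0.005]
contact_force: [0.8, 0.6, -0.3]
gripper_width: 0.474
[417.95042129 301.26749419  98.15026212]
```

View pics/s2c.png

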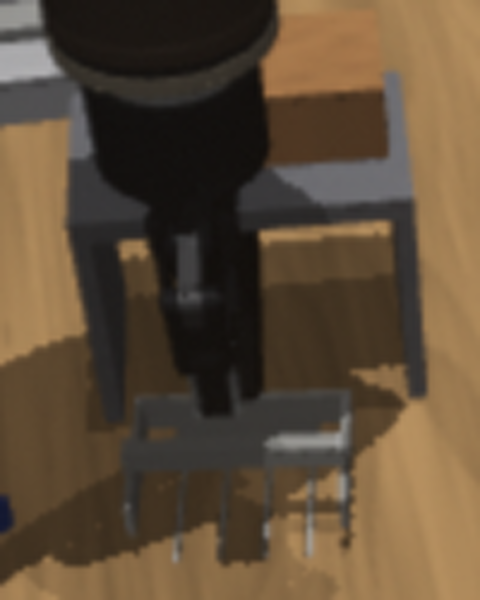

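```bash
python3 -m crank '[[4,[0.2,0.5,-2],-1],[4,[0,0,-2],0],[4,[0,0,-1.8],0],[4,[0,0,-0.8],0],[4,[0,0,0],0],[4,[0,0,0],0]]'; python3 - <<'E'
from h import *
s=snap('side','s3.png')
a=cv2.resize(s[85:210,200:300],None,fx=4.8,fy=4.8,interpolation=cv2.INTER_CUBIC); cv2.imwrite('pics/s3c.png',a[:,:,::-1])
print(ctrl.get_state()['position'])
E
```

```text
t: 3.42
position: [427.6, 309.2, 41.1]
ee_rot: [2.364, 2.062, 0.035]
contact_force: [0.4, 0.6, 0.2]
gripper_width: 0.469
[427.67957401 309.3059265   41.31606676]
```

View pics/s3c.png

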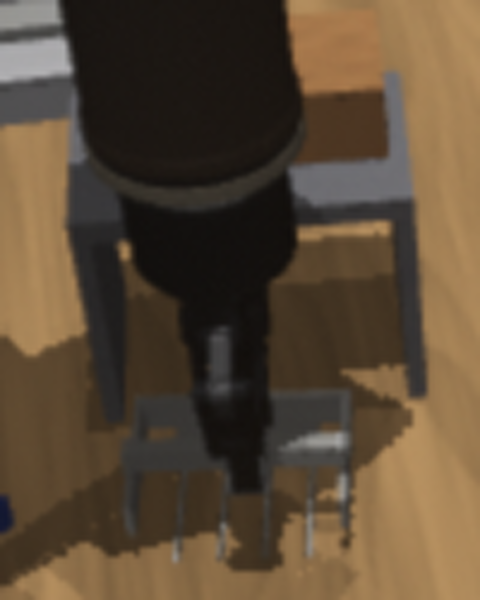

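```bash
python3 -m crank '[[4,[-0.3,-0.3,-1],0],[4,[0,0,0],0],[4,[0,0,0],0]]';python3 -m crank '[[1,[0,0,0],0],[0.5,[0,0,0],0],[0.5,[0,0,0],0],[0.5,[0,0,0],0],[0.5,[0,0,0],0],[0.5,[0,0,0],0]]' 80
```

```text
t: 3.72
position: [426.6, 307.4, 34.8]
ee_rot: [2.364, 2.061, 0.043]
contact_force: [0.3, -0.5, 0.3]
gripper_width: 0.471
t: 4.22
position: [428.0, 308.4, 37.6]
ee_rot: [2.363, 2.061, 0.048]
contact_force: [-0.4, 0.4, -1.6]
gripper_width: 0.095
```

```bash
python3 -m crank '[[0.5,[0,0,0.4],0],[0.5,[-0.2,-1.5,0],0],[0.5,[-0.3,-2.5,0],0],[0.5,[-0.3,-2.5,0],0],[0.5,[-0.3,-2.5,0],0],[0.5,[0,-2.5,0],0],[0.5,[0.5,-2.5,0],0],[0.5,[1,-1.5,0],0],[0.5,[0,0,0],0]]';python3 - <<'E'
from h import *
snap('side','s4.png')
print(ctrl.get_state()['position'])
E
```

```text
t: 4.97
position: [429.4, 146.5, 43.1]
ee_rot: [2.359, 2.067, 0.049]
contact_force: [0.1, 0.6, -1.6]
gripper_width: 0.094
[428.40687934 147.07496269  42.94878906]
```

View pics/s4.png

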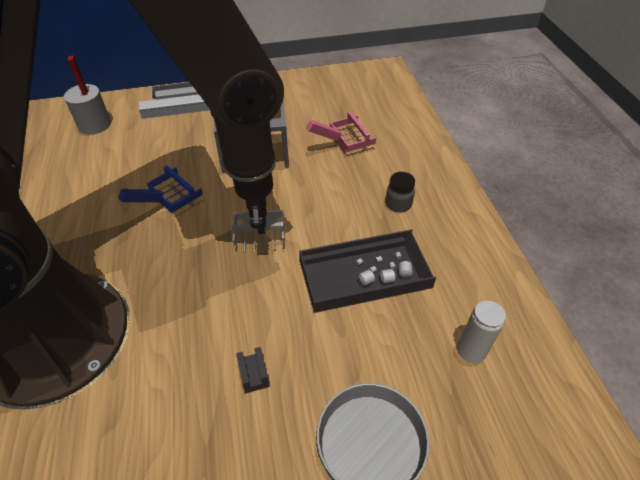

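```bash
python3 -m crank '[[0.5,[0,0,-0.5],0],[0.5,[0,0,-0.4],0],[0.5,[0,0,0],0]]'; python3 -m crank '[[4,[0,0,0],0],[4,[0,0,0],0],[4,[0,0,0],0],[4,[0,0,0],0],[4,[0,0,0],0],[4,[0,0,2],0],[4,[0,0,4],0],[4,[0,0,4],0],[4,[0,0,4],0],[4,[0,-3,4],0]]'; python3 -m crank '[[8,[0,-4,3],0],[8,[2,-4,1],0],[8,[2,-4,0],0],[8,[2,-4,0],0],[8,[0,0,0],0]]';python3 - <<'E'
from h import *
s=snap('side','s5.png');t=snap('top','t5.png')
E
```

```text
t: 5.27
position: [429.4, 147.4, 35.5]
ee_rot: [2.359, 2.065, 0.053]
contact_force: [0.2, -2.8, 1.5]
gripper_width: 0.093
t: 6.1
position: [422.4, 126.1, 206.9]
ee_rot: [-2.356, -2.076, -0.032]
contact_force: [2.1, -1.3, 0.3]
gripper_width: 0.468
t: 6.52
position: [481.3, -24.4, 251.1]
ee_rot: [2.342, 2.078, 0.05]
contact_force: [-0.8, 0.9, -0.5]
gripper_width: 0.933
```

View pics/s5.png

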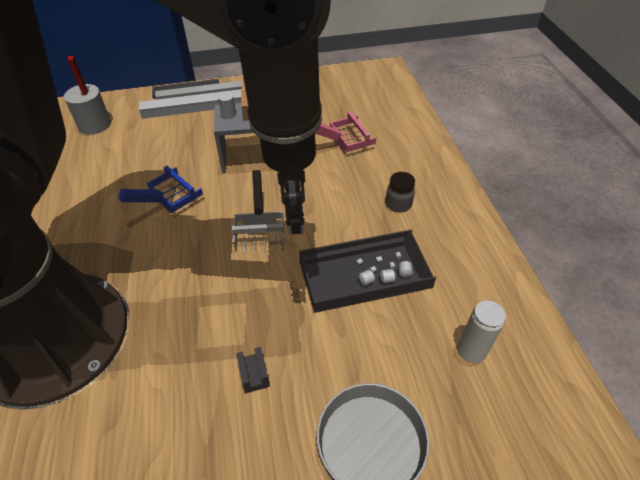

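View pics/t5.png

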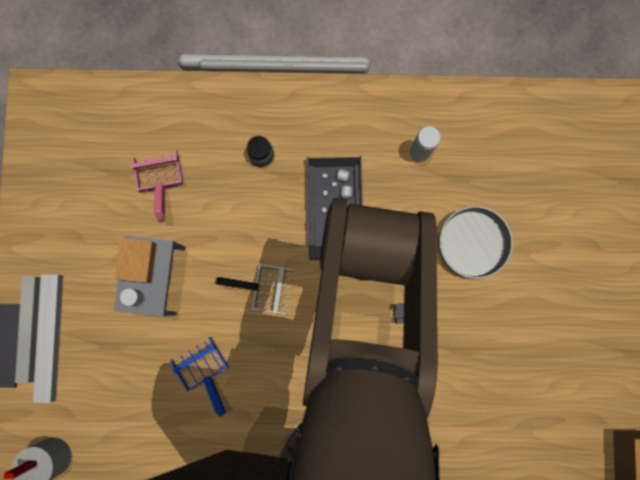

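```bash
python3 - <<'E'
from h import *
t=cv2.imread('pics/t5.png');s=cv2.imread('pics/s5.png')
cv2.imwrite('pics/t5c.png',cv2.resize(t[245:335,205:305],None,fx=6,fy=6,interpolation=cv2.INTER_CUBIC))
cv2.imwrite('pics/s5c.png',cv2.resize(s[160:260,220:300],None,fx=6,fy=6,interpolation=cv2.INTER_CUBIC))
E
```

```text
(no output)
```

View pics/t5c.png

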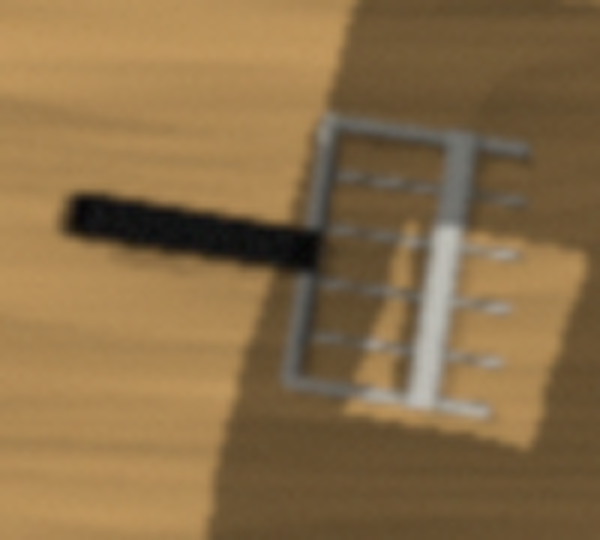

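View pics/s5c.png

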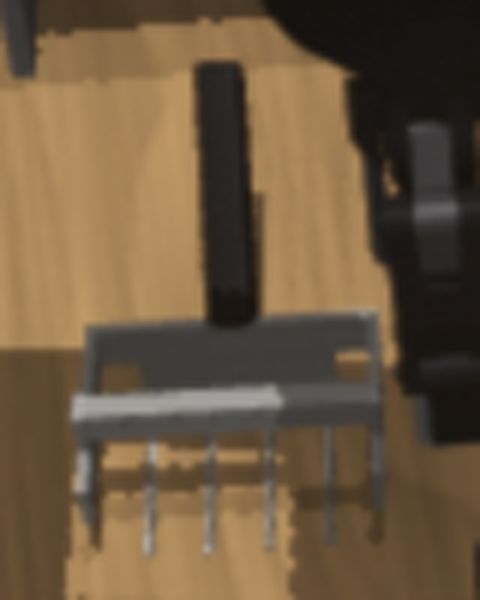

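```bash
python3 - <<'E'
from h import *
T=lambda x,y:(205+x/6-.4,245+y/6-.4)
S=lambda x,y:(220+x/6-.4,160+y/6-.4)
L=onz('top',*T(458,132),54);R=onz('top',*T(424,404),54);d=(L-R)/np.linalg.norm(L-R)
print(L,R,np.linalg.norm(L-R),np.degrees(np.arctan2(d[1],d[0])))
m=(L+R)/2; x=np.array([d[1],-d[0],0]); o=m-15*x
print('bar',m,'origin',o,'grip',o-85*x,'x',x)
print('bar tri',tri(S(225,396),T(441,268)))
print('handle end tri',tri(S(218,62),T(88,215)), onz('top',*T(88,215),99))
# handle line at grip in top: axis top surface z~78 at x=-85
g=o-85*x+np.array([0,0,0]); g[2]=62+16
print('pix of grip top surf',proj('top',g),( proj('top',g)-np.array([204.6,244.6]))*6)
# axis via handle: mid pts
a=onz('top',*T(88,215),99);b=onz('top',*T(300,245),46); print('handle dir',b-a, np.degrees(np.arctan2((b-a)[1],(b-a)[0])))
E
```

```text
[475.58378671 142.82571552  54.        ] [368.87439985 153.66485189  54.        ] 107.25847342664832 -5.799995814762828
bar [422.22909328 148.24528371  54.        ] origin [423.74493665 163.16849445  54.        ] grip [432.33471573 247.73335533  54.        ] x [-0.10105622 -0.99488072  0.        ]
bar tri (array([421.35503329, 147.91812866,  58.70325429]), np.float64(1.0276154353648648))
handle end tri (array([438.51977013, 279.6929452 ,  98.15279332]), np.float64(0.06480937987864195)) [438.51303622 279.54859064  99.        ]
pix of grip top surf [234.47651742 283.76728765] [179.25910452 235.00372588]
handle dir [ -8.04839068 -74.88937573 -53.        ] -96.13405639006297
```

```bash
python3 -m crank '[[5,[-0.4,2.1,0],-7],[5,[-0.4,2.1,0],-7],[5,[-0.4,2.1,0],-7],[5,[-0.4,2.1,0],-7],[5,[-0.4,2.1,0],-7],[5,[-0.4,2.1,0],-7],[5,[-0.4,2.1,0],-7],[5,[-0.3,2.1,-1],-7],[5,[-0.3,2.1,-2],-7],[5,[-0.3,2.1,-2],-7]]'; python3 -m crank '[[5,[-0.3,2.1,-2],-7],[5,[-0.3,2.1,-2],-7],[5,[0,1,-1],-5],[5,[0,0,0],0]]'
```

```text
t: 7.45
position: [431.3, 199.3, 199.6]
ee_rot: [3.103, 0.368, 0.031]
contact_force: [0.8, -0.2, -0.2]
gripper_width: 0.586
t: 7.78
position: [416.4, 259.2, 144.0]
ee_rot: [3.115, -0.163, 0.017]
contact_force: [-1.0, -1.5, -0.3]
gripper_width: 0.589
```

```bash
python3 -m crank '[[5,[1.8,-1.1,-1],0],[5,[0,0,0],0],[5,[0,0,0],0]]'; python3 - <<'E'
from h import *
t=snap('top','t6.png');s=snap('side','s6.png')
print(ctrl.get_state()['position'])
cv2.imwrite('pics/s6c.png',cv2.resize(s[130:260,200:320],None,fx=4.5,fy=4.5,interpolation=cv2.INTER_CUBIC)[:,:,::-1])
E
```

```text
t: 8.03
position: [430.3, 249.8, 133.1]
ee_rot: [3.114, -0.141, 0.011]
contact_force: [-0.5, 0.3, -0.6]
gripper_width: 0.585
[430.76145513 249.85359489 133.4585809 ]
```

View pics/s6c.png

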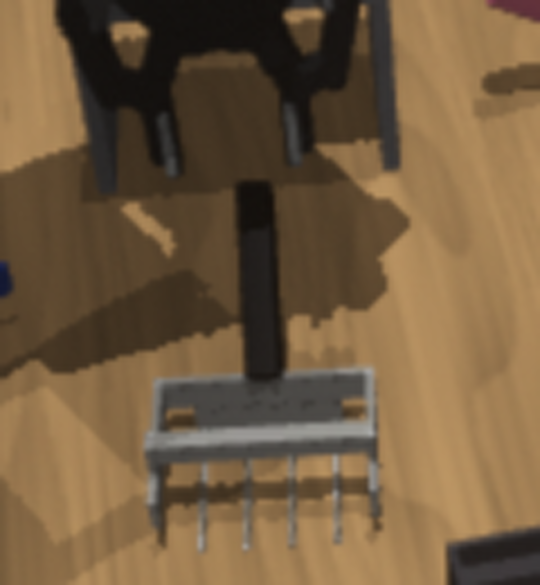

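```bash
python3 -m crank '[[5,[0.3,-0.2,-3],0],[5,[0,0,-3],0],[5,[0,0,-2],0],[5,[0,0,-0.5],0],[5,[0,0,0],0],[5,[0,0,0],0]]'; python3 - <<'E'
from h import *
s=snap('side','s7.png')
print(ctrl.get_state()['position'])
cv2.imwrite('pics/s7c.png',cv2.resize(s[130:260,200:320],None,fx=4.5,fy=4.5,interpolation=cv2.INTER_CUBIC)[:,:,::-1])
E
```

```text
t: 8.63
position: [434.4, 248.9, 51.2]
ee_rot: [3.119, -0.135, 0.023]
contact_force: [0.4, -0.3, 1.0]
gripper_width: 0.581
[434.69037551 249.03906755  51.49497687]
```

View pics/s7c.png

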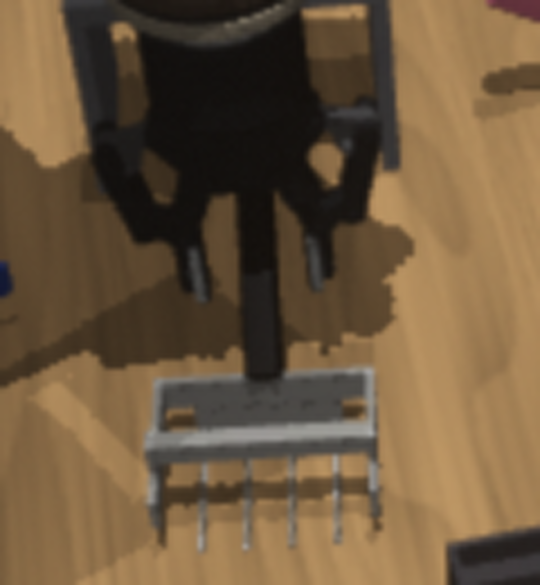

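```bash
python3 -m crank '[[5,[0,0,-0.7],0],[5,[0,0,0],0],[1,[0,0,0],0],[1,[0,0,0],0],[1,[0,0,0],0],[1,[0,0,0],0],[1,[0,0,0],0],[1,[0,0,0],0]]' 120; python3 - <<'E'
from h import *
print(ctrl.get_state())
E
```

```text
t: 9.35
position: [436.6, 250.0, 48.4]
ee_rot: [3.122, -0.134, 0.032]
contact_force: [0.5, -0.4, -0.8]
gripper_width: 0.195
{'t': 9.35, 'joints': array([ 0.47778814,  0.55309758,  2.08622547, -0.05161111,  0.49348771,
        0.60918163]), 'qvel': array([-7.75002507e-04, -2.80009067e-03, -3.37997125e-05, -6.20630538e-04,
        1.67919222e-03, -3.19014437e-04]), 'joint_efforts': array([ 3.76057914e-01, -8.10578513e+01, -2.19870651e+01,  3.81875283e-02,
       -2.88478564e-01,  3.70948110e-02]), 'position': array([436.59580734, 249.96272785,  48.39297376]), 'ee_rot': array([ 3.12198658, -0.13439915,  0.03165518]), 'contact_force': array([ 0.46819459, -0.39882144, -0.84932517]), 'ft_torque': array([-0.19300743,  0.09949945,  0.00570665]), 'gripper_width': 0.1948164217069619}
```

```bash
python3 -m crank '[[1,[0,0,1],0],[1,[0,0,2],0],[1,[0,0,3],0],[1,[0,0,3],0],[1,[0,0,1],0],[1,[0,0,0],0]]'; python3 - <<'E'
from h import *
s=snap('side','s8.png')
cv2.imwrite('pics/s8c.png',cv2.resize(s[80:260,180:320],None,fx=3.3,fy=3.3,interpolation=cv2.INTER_CUBIC)[:,:,::-1])
print(ctrl.get_state()['ft_torque'],ctrl.get_state()['contact_force'])
E
```

```text
t: 9.85
position: [434.7, 249.5, 153.9]
ee_rot: [3.121, -0.135, 0.026]
contact_force: [0.9, 0.2, -2.1]
gripper_width: 0.194
[ 0.26403786 -0.00593293  0.04596279] [ 1.23809567 -0.27161589 -1.01271867]
```

View pics/s8c.png

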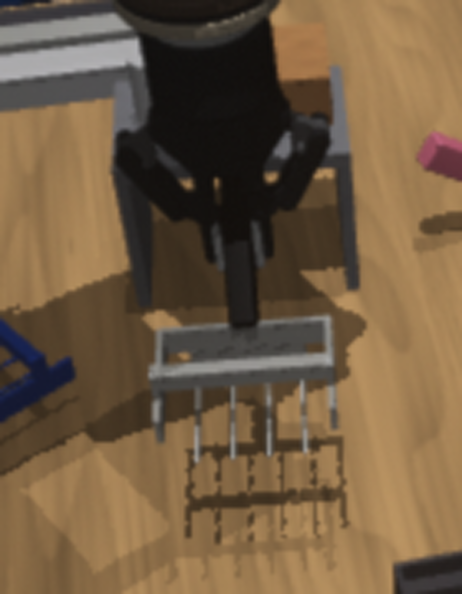

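```bash
python3 -m crank '[[1,[0.4,-1.2,0],5],[1,[0.4,-1.7,0],7],[1,[0.4,-1.7,0],7],[1,[0.4,-1.7,0],7],[1,[0.4,-1.7,0],7],[1,[0.4,-1.7,0],7],[1,[0.4,-1.7,0],7],[1,[0.4,-1.7,0],7],[1,[0.3,-1.7,0],7],[1,[0.3,-1.7,0],7]]'; python3 -m crank '[[1,[0.3,-1.7,0],7],[1,[0.3,-1.7,0],7],[1,[0.3,-1.7,0],7],[1,[0,-1,0],5],[1,[0,0,0],0]]'
```

```text
t: 10.73
position: [467.8, 79.6, 144.9]
ee_rot: [2.652, 1.677, 0.02]
contact_force: [-0.7, -0.4, -2.8]
gripper_width: 0.19
t: 11.15
position: [473.6, 12.9, 139.5]
ee_rot: [-2.186, -2.25, -0.01]
contact_force: [-1.0, 0.1, -3.2]
gripper_width: 0.197
```

```bash
python3 - <<'E'
from h import *
s=snap('side','s9.png');t=snap('top','t9.png')
cv2.imwrite('pics/t9c.png',cv2.resize(t[145:325,270:400],None,fx=3.3,fy=3.3,interpolation=cv2.INTER_CUBIC)[:,:,::-1])
cv2.imwrite('pics/s9c.png',cv2.resize(s[180:320,220:450],None,fx=3.3,fy=3.3,interpolation=cv2.INTER_CUBIC)[:,:,::-1])
E
```

```text
(no output)
```

View pics/t9c.png

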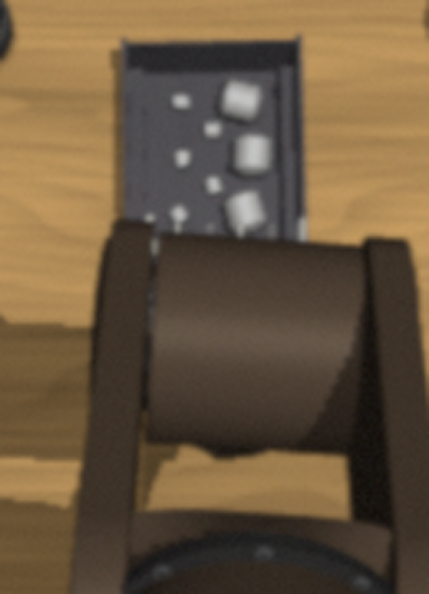

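View pics/s9c.png

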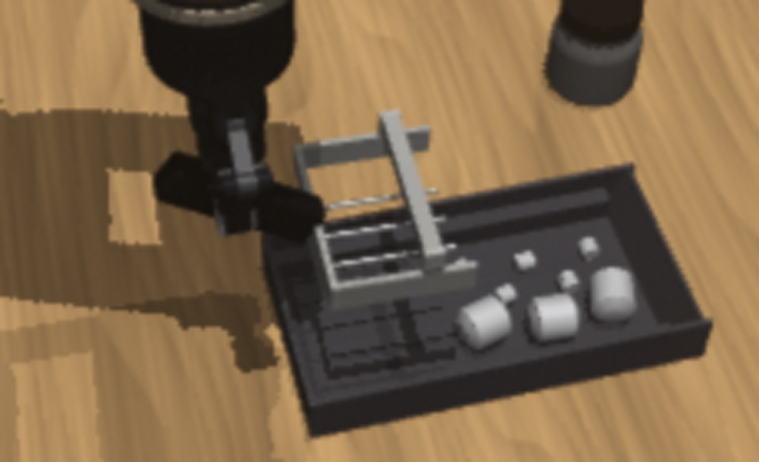

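```bash
cat >> h.py <<'E'
PY=np.radians(1.95); PO=np.array([617.1,16.9]); PX=np.array([np.cos(PY),np.sin(PY)]); PN=np.array([-PX[1],PX[0]])
def topan(p): d=np.array(p[:2])-PO; return np.array([d@PX,d@PN])
def toW(x,y): return PO+x*PX+y*PN
E
python3 - <<'E'
from h import *
S=lambda x,y:(220+x/3.3-.4,180+y/3.3-.4)
for z in (141,145):
    a=onz('side',*S(433,252),z);b=onz('side',*S(390,115),z)
    d=b-a; print(a,b,np.linalg.norm(d),np.degrees(np.arctan2(d[1],d[0]))-90,'pan',topan(a),topan(b),(topan(a)+topan(b))/2)
# rod tips in side z=145-54+1.5
for p in ((475,264),(430,128)): print('plate tip z~128',onz('side',*S(*p),128),topan(onz('side',*S(*p),128)))
for p in ((438,190),(445,218),(455,246)): print('rodtip',topan(onz('side',*S(*p),93)))
print(topan([473.6,12.9]))
E
```

```text
[575.41844326 -36.65528657 141.        ] [575.9603055   68.10211603 141.        ] 104.75880399434972 -0.2963622807590127 pan [-43.47976354 -52.10595987] [-39.37359823  52.57233979] [-41.42668089   0.23318996]
[574.45512049 -39.73236401 145.        ] [574.99381628  64.41287217 145.        ] 104.1466293780478 -0.2963622807589701 pan [-44.54723324 -55.14847606] [-40.46506296  48.91811943] [-42.5061481   -3.11517831]
plate tip z~128 [599.03738886 -39.60553635 128.        ] [-19.97488481 -55.85819131]
plate tip z~128 [599.7856885   64.85355768 128.        ] [-15.6725523   48.51494802]
rodtip [-14.52984681  29.5447122 ]
rodtip [-16.64171034   7.48721029]
rodtip [-16.99793854 -14.3479006 ]
[-143.55300884    0.88524119]
```

```bash
python3 - <<'E'
from h import *
S=lambda x,y:(220+x/3.3-.4,180+y/3.3-.4)
T=lambda x,y:(270+x/3.3-.4,145+y/3.3-.4)
for s in ((438,190),(445,218)):
  for t in ((178,206),):
    print(s,t,tri(S(*s),T(*t)))
print(tri(S(475,264),T(303,216)),tri(S(430,128),T(150,212)))
E
python3 - <<'E'
import cv2
t=cv2.imread('pics/t9.png')
cv2.imwrite('pics/t9d.png',cv2.resize(t[195:225,305:370],None,fx=10,fy=10,interpolation=cv2.INTER_CUBIC))
E
```

```text
(438, 190) (178, 206) (array([607.02496065,  45.12095274,  94.26125809]), np.float64(11.282011462313708))
(445, 218) (178, 206) (array([612.29605473,  44.99068046,  66.80674903]), np.float64(10.351764026646316))
(array([599.83649786, -40.80410057, 129.61678183]), np.float64(2.412450332964756)) (array([600.82642744,  63.89822622, 129.11946096]), np.float64(2.6230518198162724))
```

View pics/t9d.png

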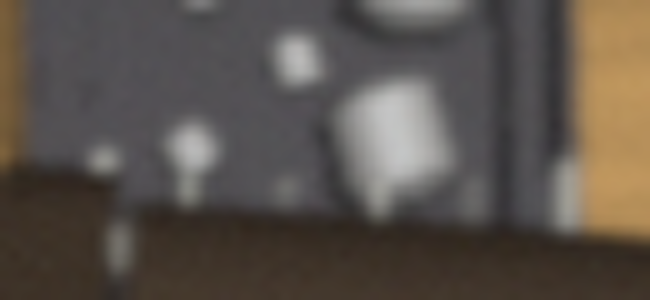

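```bash
python3 -m crank '[[1,[-0.3,0,-1],2],[1,[0,0,-2],0],[1,[0,0,-2],0],[1,[0,0,-1],0],[1,[0,0,-0.5],0],[1,[0,0,0],0]]'; python3 - <<'E'
from h import *
s=snap('side','s10.png');st=ctrl.get_state();p=st['position'];print(p,topan(p),st['ee_rot'])
cv2.imwrite('pics/s10c.png',cv2.resize(s[200:320,240:450],None,fx=3.8,fy=3.8,interpolation=cv2.INTER_CUBIC)[:,:,::-1])
E
```

```text
t: 11.75
position: [469.5, 18.7, 71.2]
ee_rot: [-2.172, -2.262, -0.01]
contact_force: [-0.8, 0.5, -2.7]
gripper_width: 0.195
[469.73065767  18.65063484  71.65741982] [-147.22443157    6.76420932] [-2.17185908 -2.26245277 -0.01060681]
```

View pics/s10c.png

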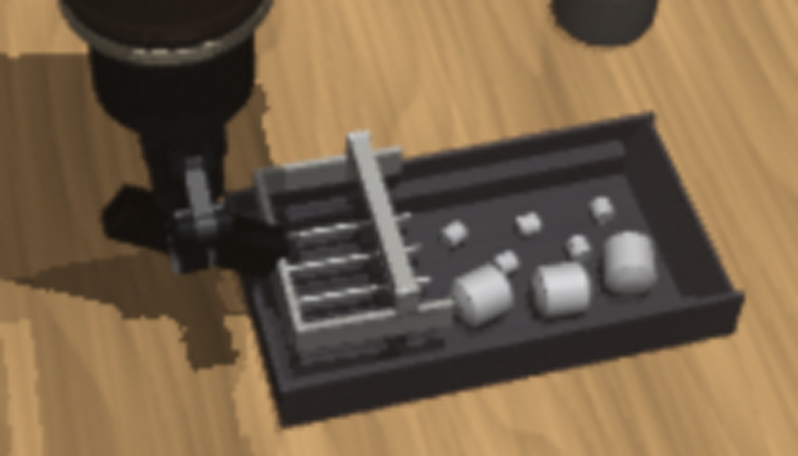

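```bash
python3 - <<'E'
from h import *
S=lambda x,y:(240+x/3.8-.4,200+y/3.8-.4)
z=23+54
a=onz('side',*S(405,290),z);b=onz('side',*S(359,138),z)
d=b-a; print(np.linalg.norm(d),np.degrees(np.arctan2(d[1],d[0]))-90,'pan',topan(a),topan(b),(topan(a)+topan(b))/2)
z=23+37
for p in ((450,302),(402,151)): print(topan(onz('side',*S(*p),z)))
z=24.5
for p in ((408,215),(420,246),(428,280)): print(topan(onz('side',*S(*p),z)))
E
```

```text
102.84574819153684 0.0026156323229997724 pan [-48.36649473 -47.94535557] [-44.87161874  54.84099451] [-46.61905674   3.44781947]
[-24.2317265  -48.72292511]
[-20.51278307  54.43983273]
[-20.36301696  37.87513684]
[-19.92077396  15.50908573]
[-22.13239612  -7.66613255]
```

```bash
python3 -m crank '[[1,[0,-0.6,0],2],[1,[0,0,-0.3],0],[1,[0,0,0],0]]'; python3 - <<'E'
from h import *
s=snap('side','s11.png');st=ctrl.get_state();p=st['position'];r=st['ee_rot'];print(p,topan(p),2*np.degrees(np.arctan2(r[1],r[0])))
E
```

```text
t: 12.05
position: [470.4, 13.7, 69.8]
ee_rot: [-2.135, -2.299, -0.012]
contact_force: [0.1, -1.1, -2.6]
gripper_width: 0.194
[470.65629312  13.6861281   70.03884601] [-146.46826117    1.77108059] -265.7386909390956
```

```bash
python3 -m crank '[[1,[0,-0.1,-0.6],0],[1,[0.7,-0.1,-0.6],0],[1,[0.7,0,-0.6],0],[1,[0,0,0],0]]'; python3 - <<'E'
from h import *
s=snap('side','s12.png');st=ctrl.get_state();p=st['position'];r=st['ee_rot'];print(p,topan(p),2*np.degrees(np.arctan2(r[1],r[0])))
cv2.imwrite('pics/s12c.png',cv2.resize(s[200:320,240:450],None,fx=3.8,fy=3.8,interpolation=cv2.INTER_CUBIC)[:,:,::-1])
E
```

```text
t: 12.43
position: [487.3, 12.0, 51.9]
ee_rot: [-2.139, -2.299, -0.016]
contact_force: [-2.1, 0.7, 10.4]
gripper_width: 0.191
[487.37088836  11.94788859  52.06660119] [-129.82249301   -0.5349057 ] -265.89194324903065
```

View pics/s12c.png

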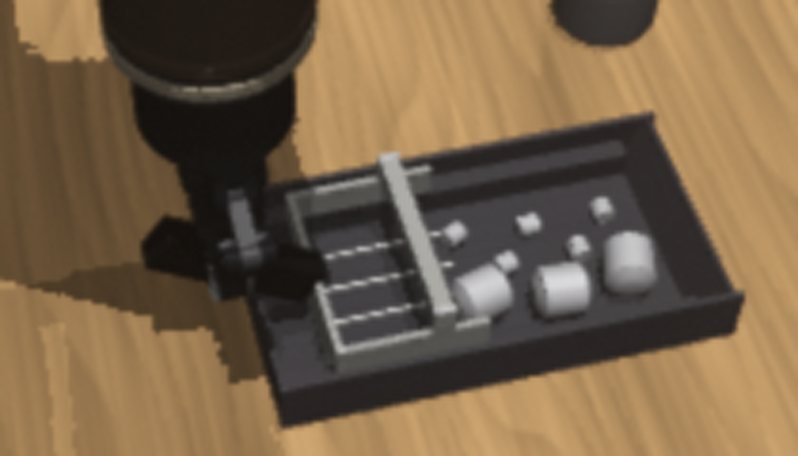

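```bash
python3 -m crank '[[1,[1,0.05,0],0],[1,[1,0.05,0],0],[1,[1,0.05,0],0],[1,[1,0.05,0],0],[1,[1,0.05,0],0],[1,[0,0,0],0]]'; python3 - <<'E'
from h import *
s=snap('side','s13.png');st=ctrl.get_state();p=st['position'];r=st['ee_rot'];print(p,topan(p),2*np.degrees(np.arctan2(r[1],r[0])))
cv2.imwrite('pics/s13c.png',cv2.resize(s[200:320,240:450],None,fx=3.8,fy=3.8,interpolation=cv2.INTER_CUBIC)[:,:,::-1])
E
```

```text
t: 12.98
position: [541.7, 14.6, 52.1]
ee_rot: [-2.143, -2.296, -0.016]
contact_force: [0.8, 0.0, 2.5]
gripper_width: 0.191
[541.30060669  14.51063705  52.00522154] [-75.83680172   0.19127325] -266.05254557318983
```

View pics/s13c.png

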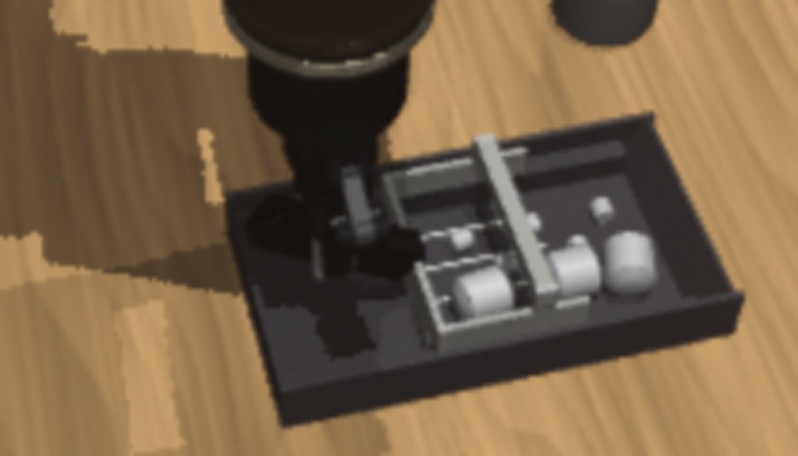

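```bash
python3 -m crank '[[1,[1,0.03,0],0],[1,[1,0.03,0],0],[1,[1,0.03,0],0],[1,[1,0.03,0],0],[1,[0,0,0],0]]'; python3 - <<'E'
from h import *
s=snap('side','s14.png');t=snap('top','t14.png');st=ctrl.get_state();p=st['position'];r=st['ee_rot'];print(p,topan(p),2*np.degrees(np.arctan2(r[1],r[0])))
cv2.imwrite('pics/s14c.png',cv2.resize(s[200:320,240:450],None,fx=3.8,fy=3.8,interpolation=cv2.INTER_CUBIC)[:,:,::-1])
E
```

```text
t: 13.45
position: [584.0, 15.9, 52.1]
ee_rot: [-2.145, -2.294, -0.016]
contact_force: [1.6, -0.7, 3.5]
gripper_width: 0.192
[583.15698217  15.83662801  51.96676849] [-33.95954523   0.09223477] -266.14696008357174
```

View pics/s14c.png

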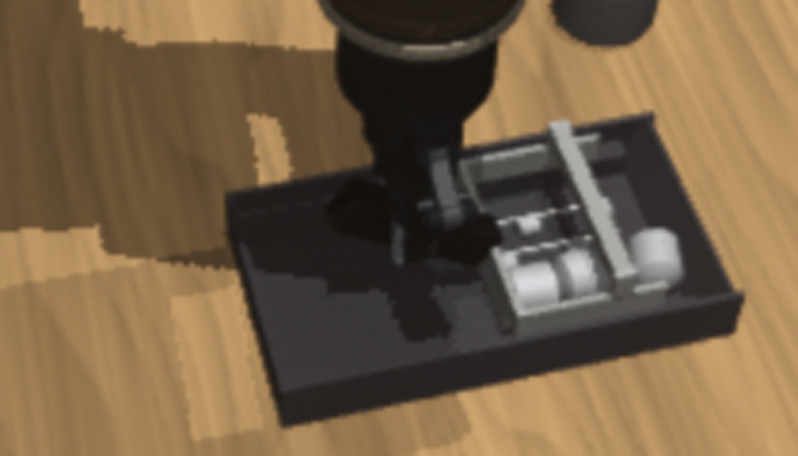

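```bash
python3 -m crank '[[1,[0.7,0.02,0],0],[1,[0.7,0.02,0],0],[1,[0.3,0.01,0],0],[1,[0,0,0],0]]'; python3 - <<'E'
from h import *
s=snap('side','s15.png');st=ctrl.get_state();p=st['position'];r=st['ee_rot'];print(p,topan(p),2*np.degrees(np.arctan2(r[1],r[0])),st['contact_force'])
cv2.imwrite('pics/s15c.png',cv2.resize(s[200:320,290:450],None,fx=4.8,fy=4.8,interpolation=cv2.INTER_CUBIC)[:,:,::-1])
E
```

```text
t: 13.88
position: [598.8, 16.4, 52.1]
ee_rot: [-2.144, -2.291, -0.012]
contact_force: [-0.6, -0.6, 7.3]
gripper_width: 0.19
[598.82214583  16.37217973  52.0712346 ] [-18.28522983   0.09443234] -266.20156027795645 [-0.61152223  0.70827806  7.48034056]
```

View pics/s15c.png

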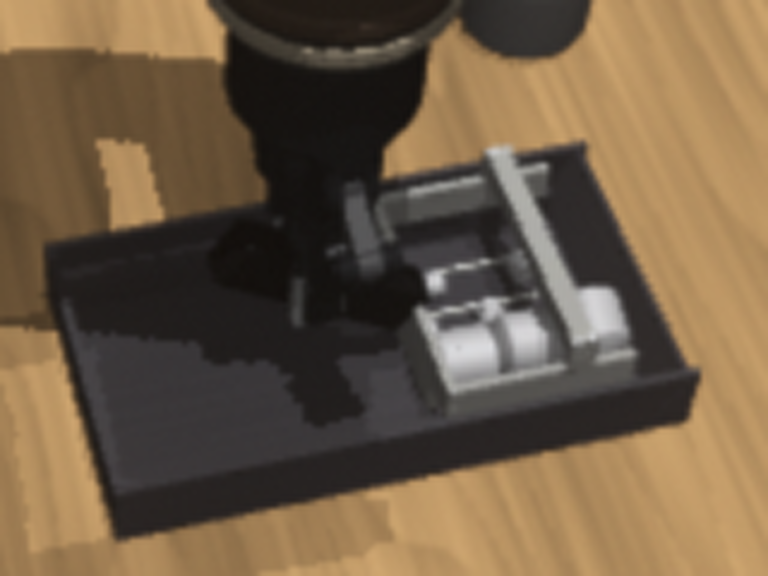

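```bash
python3 -m crank '[[1,[0.4,0.01,0],0],[1,[0.3,0,0],0],[1,[0,0,0],0]]'; python3 - <<'E'
from h import *
s=snap('side','s16.png');t=snap('top','t16.png');st=ctrl.get_state();p=st['position'];r=st['ee_rot'];print(p,topan(p),2*np.degrees(np.arctan2(r[1],r[0])),st['contact_force'])
cv2.imwrite('pics/s16c.png',cv2.resize(s[220:300,360:440],None,fx=6,fy=6,interpolation=cv2.INTER_CUBIC)[:,:,::-1])
cv2.imwrite('pics/t16c.png',cv2.resize(t[140:230,290:380],None,fx=6,fy=6,interpolation=cv2.INTER_CUBIC)[:,:,::-1])
E
```

```text
t: 14.18
position: [599.4, 16.6, 51.7]
ee_rot: [-2.139, -2.283, 0.0]
contact_force: [-0.3, -0.9, 7.9]
gripper_width: 0.196
[599.30864921  16.65853852  51.71996439] [-17.78926415   0.36407088] -266.2621456560274 [-7.81917588 -1.19836991 13.49393778]
```

View pics/s16c.png

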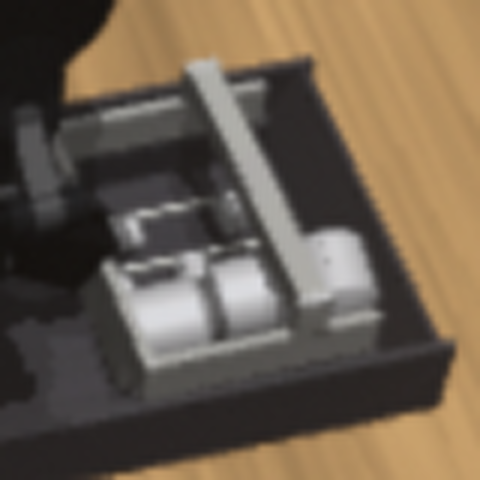

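View pics/t16c.png

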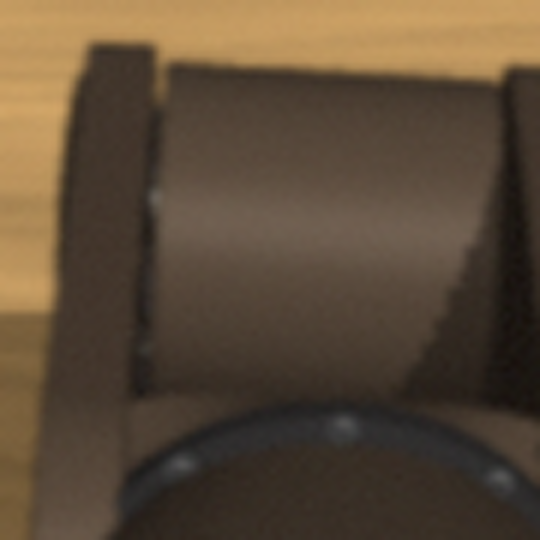

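```bash
python3 - <<'E'
from h import *
S=lambda x,y:(360+x/6-.4,220+y/6-.4)
g=-17.8
for nm,p in (('s0',(345,268)),('s1',(247,292)),('s2',(172,310))):
    for z in (18,21,24):
        q=topan(onz('side',*S(*p),z)); print(nm,z,q,'scoop x',q[0]-g-85)
for nm,p in (('near plate tip top',(380,315)),('far plate tip',(266,85))): print(nm,topan(onz('side',*S(*p),41)))
print('slug0 top right edge', topan(onz('side',*S(378,290),21)))
E
```

```text
s0 18 [116.79319513 -12.71745429] scoop x 49.59319513116469
s0 21 [115.51910247 -14.79809556] scoop x 48.31910246724527
s0 24 [114.2450098  -16.87873682] scoop x 47.045009803325996
s1 18 [ 80.38013774 -14.52496075] scoop x 13.18013774018317
s1 21 [ 79.24132532 -16.59888685] scoop x 12.041325322040123
s1 24 [ 78.1025129  -18.67281294] scoop x 10.902512903897062
s2 18 [ 52.85362548 -15.74445186] scoop x -14.346374515505303
s2 21 [ 51.8170784  -17.81384735] scoop x -15.382921603293667
s2 24 [ 50.78053131 -19.88324284] scoop x -16.41946869108213
near plate tip top [111.11985163 -49.99308355]
far plate tip [109.64219308  55.1893133 ]
slug0 top right edge [123.0082853  -26.45903035]
```

```bash
python3 -m crank '[[1,[-0.3,0,-0.3],0],[1,[-0.3,0,-0.4],0],[1,[-0.2,0,-0.4],0]]' 40; python3 - <<'E'
from h import *
s=snap('side','s17.png');st=ctrl.get_state();p=st['position'];r=st['ee_rot'];print(p,topan(p),2*np.degrees(np.arctan2(r[1],r[0])),r,st['contact_force'],st['ft_torque'])
cv2.imwrite('pics/s17c.png',cv2.resize(s[220:300,360:440],None,fx=6,fy=6,interpolation=cv2.INTER_CUBIC)[:,:,::-1])
E
```

```text
t: 14.53
position: [592.6, 16.1, 43.3]
ee_rot: [-2.142, -2.284, -0.003]
contact_force: [-9.7, 1.2, 31.0]
gripper_width: 0.19
[592.39873194  16.09383883  42.7042551 ] [-24.71439514   0.03482438] -266.3215899903035 [-2.14231067 -2.28445964 -0.00315802] [-2.65391472 -0.46445271 20.69032423] [-0.3641617  -0.60774161 -0.08896125]
```

View pics/s17c.png

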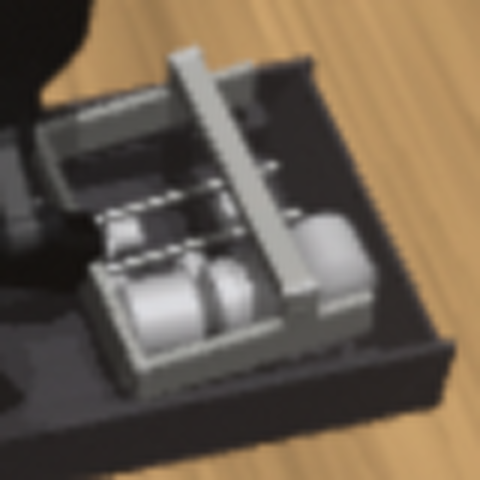

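```bash
python3 -m crank '[[1,[-0.15,0,-0.35],0],[1,[-0.1,0,-0.1],0]]' 40; python3 -m crank '[[1,[0,0,0],0],[1,[0,0,0.3],0],[1,[0,0,0.5],0],[1,[0,0,0.7],0]]' 120; python3 - <<'E'
from h import *
s=snap('side','s18.png');st=ctrl.get_state();p=st['position'];r=st['ee_rot'];print(p,topan(p),2*np.degrees(np.arctan2(r[1],r[0])),r,st['contact_force'],st['ft_torque'])
cv2.imwrite('pics/s18c.png',cv2.resize(s[210:300,350:440],None,fx=6,fy=6,interpolation=cv2.INTER_CUBIC)[:,:,::-1])
E
```

```text
t: 14.75
position: [590.3, 16.0, 39.5]
ee_rot: [-2.144, -2.285, -0.005]
contact_force: [0.7, 2.2, 8.7]
gripper_width: 0.19
t: 15.08
position: [587.8, 16.2, 53.0]
ee_rot: [-2.142, -2.281, 0.0]
contact_force: [0.1, 0.3, -3.6]
gripper_width: 0.186
[588.44790257  16.14717113  54.4123846 ] [-28.66112183   0.22256205] -266.38950350313746 [-2.14261359e+00 -2.28207059e+00 -1.32890484e-03] [-0.09131226  0.31211134 -3.06980873] [-0.04227219  0.37786457 -0.00343057]
```

View pics/s18c.png

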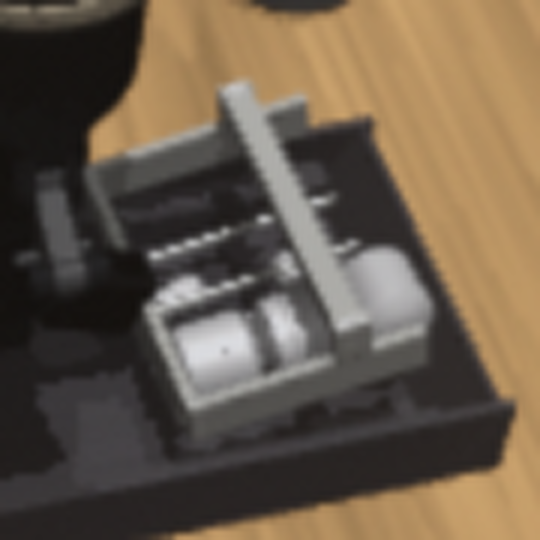

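```bash
python3 -m crank '[[1,[0,0,0.8],0],[1,[0,0,1],0],[1,[0,0,1.2],0],[1,[0,0,1.2],0],[1,[0,0,1.2],0],[1,[0,0,1],0],[1,[0,0,0.6],0],[1,[0,0,0],0]]' 120; python3 - <<'E'
from h import *
s=snap('side','s19.png');st=ctrl.get_state();p=st['position'];r=st['ee_rot'];print(p,topan(p),2*np.degrees(np.arctan2(r[1],r[0])),r,st['contact_force'],st['ft_torque'])
cv2.imwrite('pics/s19c.png',cv2.resize(s[180:320,290:450],None,fx=4.2,fy=4.2,interpolation=cv2.INTER_CUBIC)[:,:,::-1])
E
```

```text
t: 15.8
position: [587.4, 16.2, 132.2]
ee_rot: [-2.142, -2.281, -0.001]
contact_force: [0.9, 0.5, -5.2]
gripper_width: 0.195
[587.31037524  16.20144616 131.73085325] [-29.79614359   0.31551269] -266.39820596117454 [-2.14229952e+00 -2.28138885e+00 -3.37939573e-04] [ 0.54698859 -0.52070356 -2.97012837] [-0.01745175  0.37934701  0.03295793]
```

View pics/s19c.png

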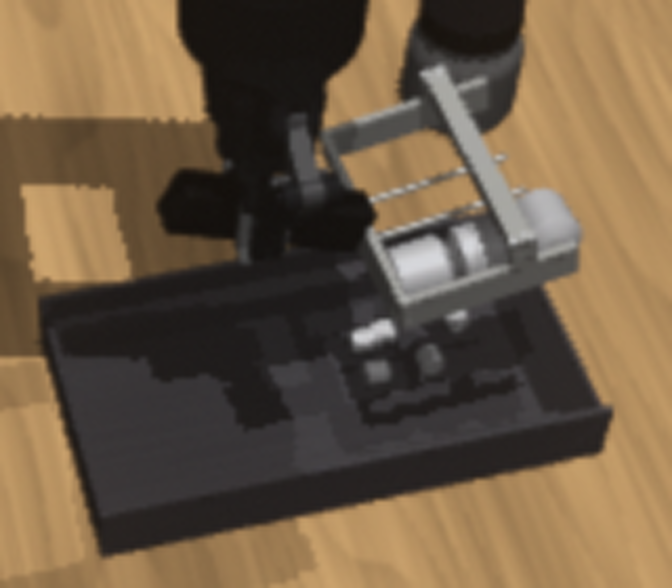

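```bash
python3 -m crank '[[1,[-0.1,-0.6,0],0],[1,[-0.3,-1.2,0],0],[1,[-0.5,-1.8,0],0],[1,[-0.7,-2.3,0],0],[1,[-0.9,-2.6,0],0],[1,[-1.1,-2.6,0],0],[1,[-1.1,-2.6,0],0],[1,[-1.1,-2.6,0],0],[1,[-1.1,-2.6,0],0],[1,[-1.1,-2.6,0],0]]'; python3 -m crank '[[1,[-1.1,-2.6,0],0],[1,[-1.1,-2.3,0],0],[1,[-1.1,-1.8,0],0],[1,[-0.8,-1.2,0],0],[1,[-0.5,-0.6,0],0],[1,[0,0,0],0]]'; python3 - <<'E'
from h import *
s=snap('side','s20.png');t=snap('top','t20.png');st=ctrl.get_state();p=st['position'];r=st['ee_rot'];print(p,2*np.degrees(np.arctan2(r[1],r[0])),r,st['contact_force'],st['ft_torque'])
E
```

```text
t: 16.68
position: [498.2, -208.8, 125.6]
ee_rot: [-2.129, -2.283, 0.006]
contact_force: [1.0, -0.6, -3.9]
gripper_width: 0.19
t: 17.18
position: [440.9, -305.9, 121.7]
ee_rot: [-2.133, -2.272, 0.01]
contact_force: [-0.8, 0.2, -4.3]
gripper_width: 0.192
[ 441.96589847 -304.62459542  121.77575684] -266.349174325044 [-2.13220528 -2.27258711  0.00957415] [ 0.86746773  0.84026775 -3.71548362] [ 0.05816981  0.34291811 -0.02093072]
```

View pics/s20.png

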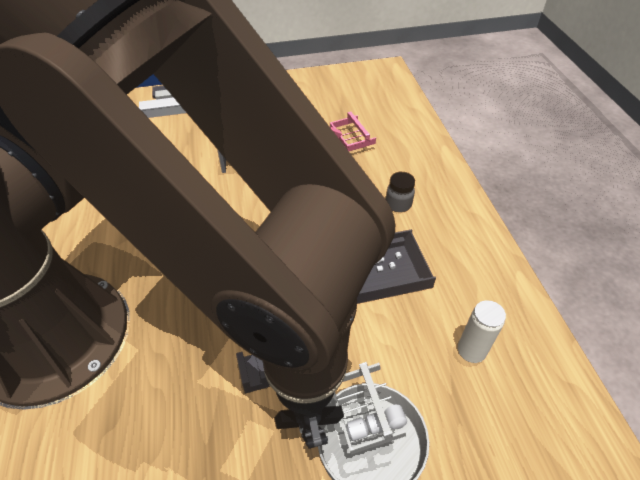

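View pics/t20.png

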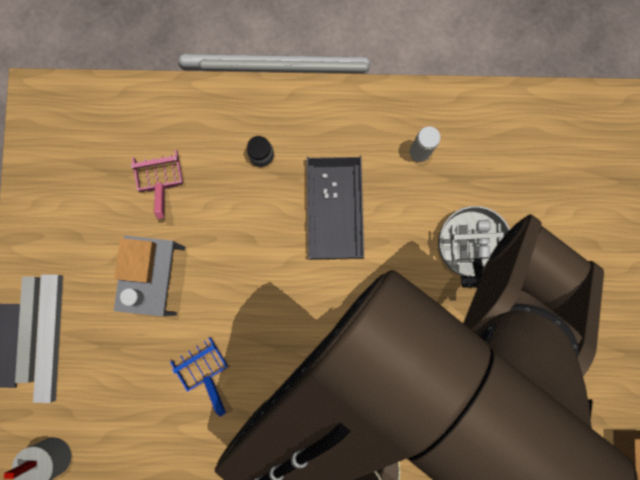

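```bash
python3 - <<'E'
import cv2,numpy as np
t=cv2.imread('pics/t20.png');s=cv2.imread('pics/s20.png')
a=cv2.resize(t[195:295,430:530],None,fx=4,fy=4,interpolation=cv2.INTER_CUBIC);b=cv2.resize(s[350:480,300:440],None,fx=3,fy=3,interpolation=cv2.INTER_CUBIC)
c=np.zeros((400,830,3),np.uint8);c[:,:400]=a;c[:390,405:825]=b;cv2.imwrite('pics/c20.png',c[:,:800])
E
```

```text
(no output)
```

View pics/c20.png

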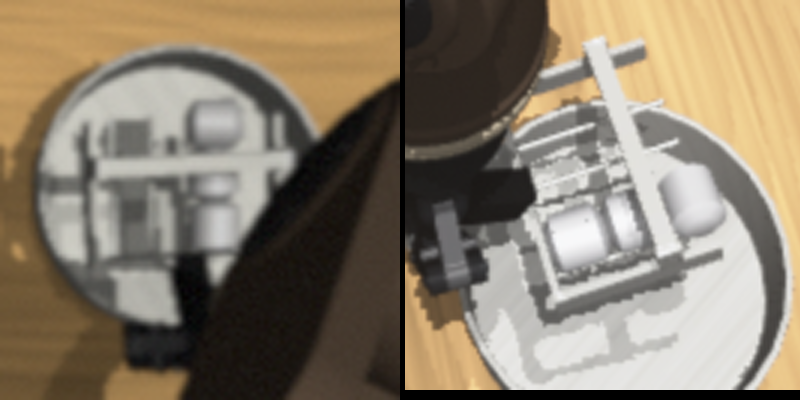

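```bash
python3 -m crank '[[1,[0,0,0],0],[1,[0,0,0],0],[1,[0,0,0],0]]' 20; python3 - <<'E'
from h import *
import numpy as np
s=snap('side','s21.png');t=snap('top','t21.png');st=ctrl.get_state();print(st['position'],st['ft_torque'],st['gripper_width'])
a=cv2.resize(t[195:295,430:530],None,fx=4,fy=4,interpolation=cv2.INTER_CUBIC);b=cv2.resize(s[350:480,300:440],None,fx=3,fy=3,interpolation=cv2.INTER_CUBIC)
c=np.zeros((400,830,3),np.uint8);c[:,:400]=a;c[:390,405:825]=b;cv2.imwrite('pics/c21.png',c[:,:800,::-1])
E
```

```text
t: 17.53
position: [442.7, -302.9, 121.5]
ee_rot: [-2.13, -2.274, 0.009]
contact_force: [-0.9, -1.2, -4.5]
gripper_width: 0.188
[ 442.7233122  -302.9194397   121.53147988] [-0.0312241   0.30771811 -0.03893949] 0.19450427727805303
```

View pics/c21.png

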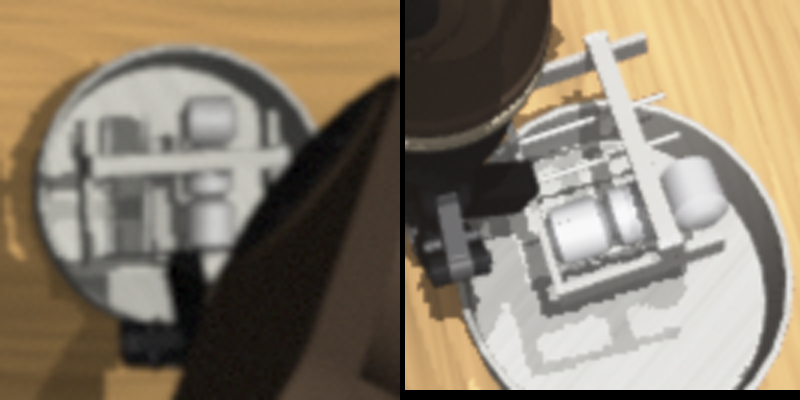

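```bash
python3 -m crank '[[1,[0,0,-2.5],0],[1,[0,0,3.5],0],[1,[0,0,-2.5],0],[1,[0,0,3.5],0],[1,[0,0,-2],0],[1,[0,0,0],0]]' 20; python3 - <<'E'
from h import *
import numpy as np
s=snap('side','s22.png');t=snap('top','t22.png');st=ctrl.get_state();print(st['position'],st['ft_torque'],st['gripper_width'])
a=cv2.resize(t[195:295,430:530],None,fx=4,fy=4,interpolation=cv2.INTER_CUBIC);b=cv2.resize(s[350:480,300:440],None,fx=3,fy=3,interpolation=cv2.INTER_CUBIC)
c=np.zeros((400,830,3),np.uint8);c[:,:400]=a;c[:390,405:825]=b;cv2.imwrite('pics/c22.png',c[:,:800,::-1])
E
```

```text
t: 18.13
position: [441.3, -298.4, 104.1]
ee_rot: [-2.105, -2.259, 0.013]
contact_force: [-2.8, 0.2, -4.0]
gripper_width: 0.191
[ 443.86577927 -300.33448984  108.13565925] [-0.08125283  0.26650015 -0.01083459] 0.1944215551945182
```

View pics/c22.png

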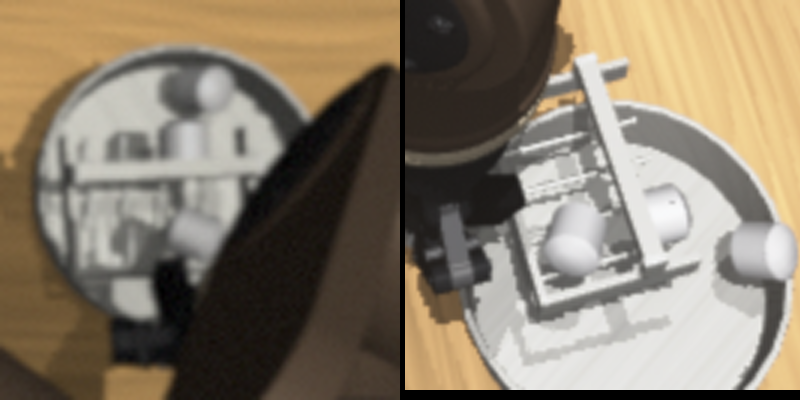

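```bash
python3 -m crank '[[1,[-0.5,-0.3,0],0],[1,[0,0,0],0],[1,[0,0,0],0]]' 20; cat >> h.py <<'E'
def look(k):
    s=snap('side',f's{k}.png');t=snap('top',f't{k}.png');st=ctrl.get_state();print(st['position'].round(1),st['ee_rot'].round(3),st['contact_force'].round(1),st['ft_torque'].round(2),st['gripper_width'])
    a=cv2.resize(t[195:295,430:530],None,fx=4,fy=4,interpolation=cv2.INTER_CUBIC);b=cv2.resize(s[350:480,300:440],None,fx=3,fy=3,interpolation=cv2.INTER_CUBIC)
    c=np.zeros((400,830,3),np.uint8);c[:,:400]=a;c[:390,405:825]=b;cv2.imwrite(f'pics/c{k}.png',c[:,:800,::-1])
E
python3 -c "
from h import *
look(23)"
```

```text
t: 18.48
position: [439.9, -304.2, 110.6]
ee_rot: [-2.112, -2.269, 0.012]
contact_force: [-0.4, 0.5, -2.9]
gripper_width: 0.193
[ 439.9 -304.1  110.5] [-2.112 -2.268  0.012] [-1.1 -0.3 -3.4] [-0.07  0.3  -0.03] 0.19390195815891353
```

View pics/c23.png

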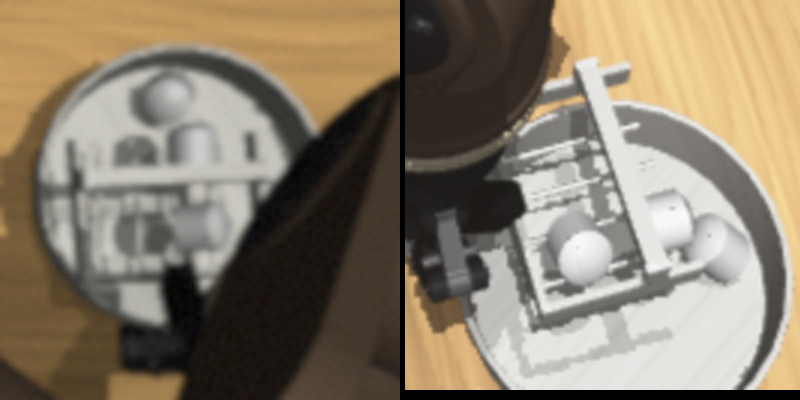

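```bash
python3 -m crank '[[1,[1,0,-1],0],[1,[2.5,0,-1.5],0],[1,[-4,0,3],0],[1,[-4,0,1.5],0],[1,[0,0,0],0],[1,[0,0,0],0]]' 20; python3 -c "
from h import *
look(24)"
```

```text
t: 19.08
position: [402.1, -302.2, 113.4]
ee_rot: [-2.1, -2.257, 0.013]
contact_force: [0.9, -0.5, -1.8]
gripper_width: 0.194
[ 402.4 -302.   113.5] [-2.099 -2.258  0.014] [-0.8 -0.  -2.7] [-0.02  0.09 -0.01] 0.19310327007364098
```

View pics/c24.png

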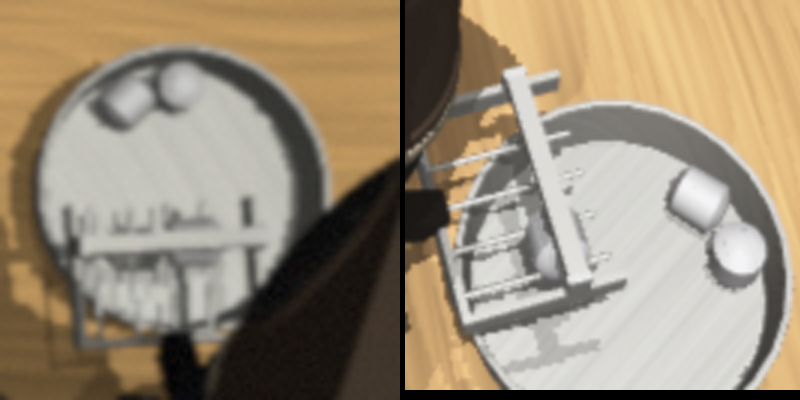

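```bash
python3 - <<'E'
import cv2,numpy as np
t=cv2.imread('pics/t24.png');s=cv2.imread('pics/s24.png')
a=cv2.resize(t[235:290,440:500],None,fx=6.6,fy=6.6,interpolation=cv2.INTER_CUBIC);b=cv2.resize(s[365:465,300:380],None,fx=5,fy=5,interpolation=cv2.INTER_CUBIC)
c=np.zeros((500,800,3),np.uint8);c[:a.shape[0],:a.shape[1]]=a;c[:500,400:800]=b;cv2.imwrite('pics/c24b.png',c)
E
```

```text
(no output)
```

View pics/c24b.png

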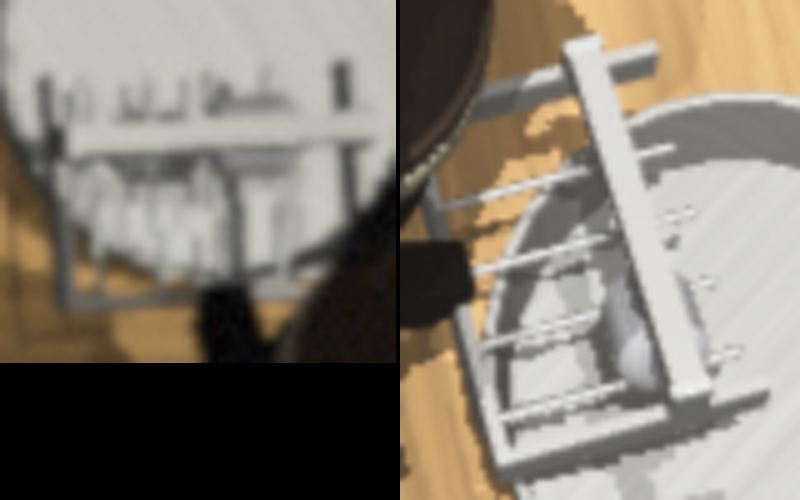

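```bash
python3 -m crank '[[1,[0.5,0,0],0],[1,[1.5,0,0],0],[1,[2.5,0,-0.5],0],[1,[3,0,-1],0],[1,[-4,0,2],0],[1,[-4,0,1],0],[1,[0,0,0],0],[1,[0,0,0],0]]' 20; python3 -c "
from h import *
look(25)"
```

```text
t: 19.85
position: [409.5, -301.4, 119.5]
ee_rot: [-2.091, -2.259, 0.013]
contact_force: [0.5, 0.1, -1.4]
gripper_width: 0.189
[ 409.6 -301.3  119.6] [-2.09  -2.259  0.013] [-0.5  0.4 -3. ] [-0.05  0.18  0.  ] 0.18968394285371637
```

View pics/c25.png

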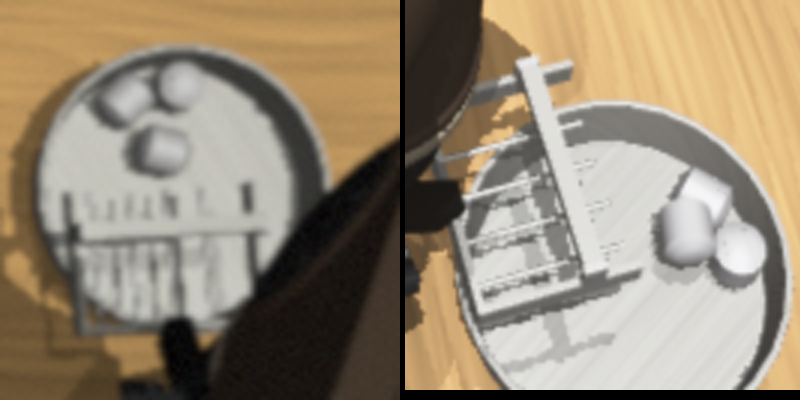

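```bash
python3 -m crank '[[1,[0.8,1.2,1],0],[1,[1.6,2.4,0.5],0],[1,[1.6,2.4,0],0],[1,[1.6,2.4,0],0],[1,[1.6,2.4,0],0],[1,[1.6,2.4,0],0],[1,[1,1.4,0],0],[1,[0,0,0],0],[1,[0,0,0],0]]' 60; python3 -c "
from h import *
s=snap('side','s26.png');t=snap('top','t26.png');st=ctrl.get_state();print(st['position'].round(1),st['ee_rot'].round(3))"
```

```text
t: 20.7
position: [522.1, -148.4, 137.5]
ee_rot: [-2.097, -2.269, 0.006]
contact_force: [-0.2, -1.1, -2.0]
gripper_width: 0.192
[ 521.4 -149.3  137.4] [-2.099 -2.267  0.006]
```

View pics/s26.png

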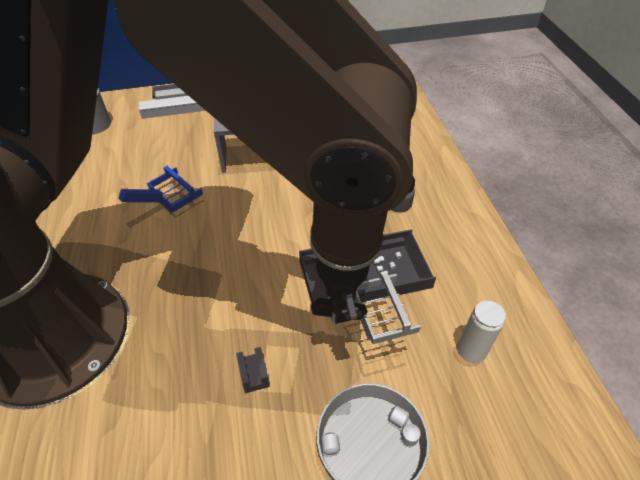

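View pics/t26.png

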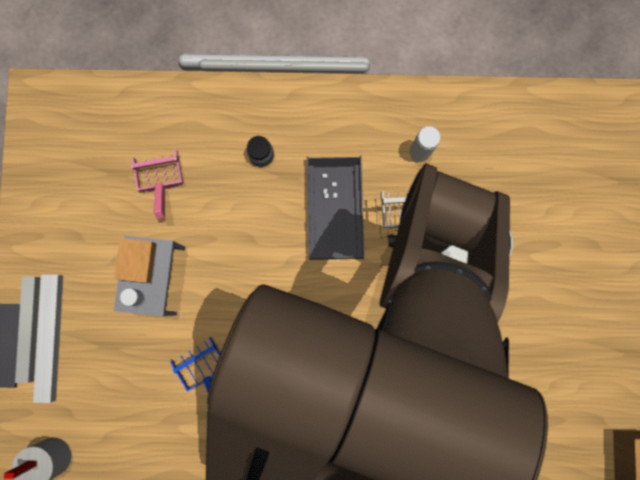

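```bash
python3 -m crank '[[1,[0,0,-2],0],[1,[0,0,-2.5],0],[1,[0,0,-2],0],[1,[0,0,-1],0],[1,[0,0,-0.5],0],[1,[0,0,-0.5],0],[1,[0,0,0],0]]' 60; python3 -c "
from h import *
s=snap('side','s27.png');st=ctrl.get_state();print(st['position'].round(1),st['ee_rot'].round(3))
cv2.imwrite('pics/s27c.png',cv2.resize(s[250:380,300:440],None,fx=4.5,fy=4.5,interpolation=cv2.INTER_CUBIC)[:,:,::-1])"
```

```text
t: 21.38
position: [521.3, -154.7, 51.2]
ee_rot: [-2.108, -2.265, 0.004]
contact_force: [-0.6, 0.2, -1.4]
gripper_width: 0.195
[ 521.6 -154.8   51.7] [-2.108 -2.265  0.004]
```

View pics/s27c.png

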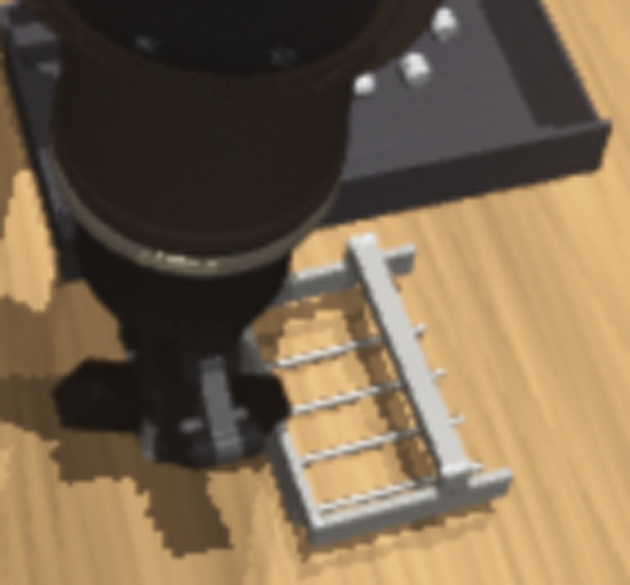

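```bash
python3 -m crank '[[1,[0,0,-0.5],0],[1,[0,0,-0.4],0],[1,[0,0,-0.2],0]]' 60
```

```text
t: 21.68
position: [522.2, -155.2, 44.1]
ee_rot: [-2.11, -2.267, 0.002]
contact_force: [-12.0, 4.3, 40.7]
gripper_width: 0.19
```

```bash
python3 -m crank '[[1,[0,0,0.3],0],[1,[0,0,0],0]]' 30; python3 -m crank '[[3,[0,0,0],0],[4.5,[0,0,0],0],[4.5,[0,0,0],0],[4.5,[0,0,0.3],0],[4.5,[0,0,0.3],0],[4.5,[0,0,0],0]]'; python3 -c "
from h import *
s=snap('side','s28.png');st=ctrl.get_state();print(st['position'].round(1),st['ee_rot'].round(3))
cv2.imwrite('pics/s28c.png',cv2.resize(s[250:380,300:440],None,fx=4.5,fy=4.5,interpolation=cv2.INTER_CUBIC)[:,:,::-1])"
```

```text
t: 21.85
position: [523.6, -155.6, 48.8]
ee_rot: [-2.112, -2.269, 0.0]
contact_force: [0.6, 0.1, -2.3]
gripper_width: 0.193
t: 22.35
position: [524.6, -155.8, 55.8]
ee_rot: [-2.113, -2.271, -0.001]
contact_force: [0.1, 0.1, -0.7]
gripper_width: 0.527
[ 524.6 -155.8   55.6] [-2.113e+00 -2.271e+00 -1.000e-03]
```

View pics/s28c.png

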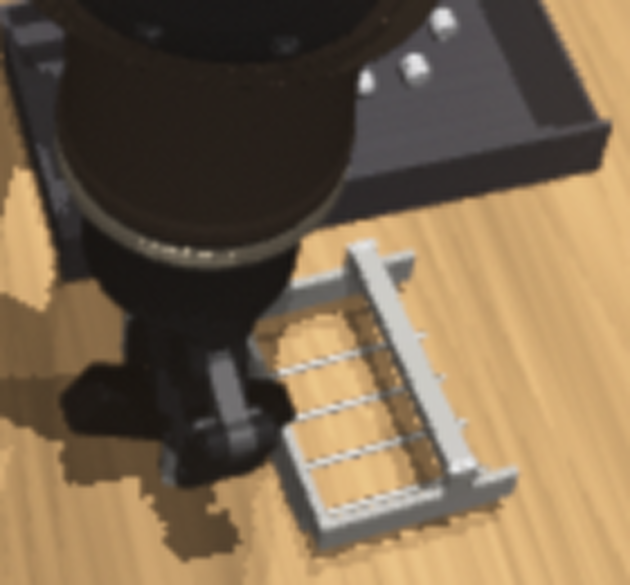

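Released and lying flat. Now I raise the arm straight up and back off for a final look.

```bash
python3 -m crank '[[4.5,[0,0,2],0],[4.5,[0,0,4],0],[4.5,[0,0,4],0],[4.5,[0,0,4],0],[4.5,[-1,0,3],0],[4.5,[-3,3,1],0],[4.5,[-2,4,1],0],[4.5,[0,4,0],0],[4.5,[0,4,0],0],[4.5,[0,4,0],0]]'; python3 -m crank '[[4.5,[0,4,0],0],[4.5,[0,4,0],0],[4.5,[0,4,0],0],[4.5,[0,4,0],0],[4.5,[0,4,0],0],[4.5,[0,2,0],0],[4.5,[0,0,0],0],[4.5,[0,0,0],0]]'; python3 -c "
from h import *
s=snap('side','s29.png');t=snap('top','t29.png');st=ctrl.get_state();print(st['position'].round(1),st['qvel'].round(3))
cv2.imwrite('pics/t29c.png',cv2.resize(t[110:300,290:520],None,fx=3.4,fy=3.1,interpolation=cv2.INTER_CUBIC)[:590,:,::-1])"
```

```text
t: 23.23
position: [461.2, 32.6, 253.7]
ee_rot: [-2.126, -2.262, -0.003]
contact_force: [1.6, 0.1, 0.1]
gripper_width: 0.529
t: 23.9
position: [457.0, 270.2, 255.0]
ee_rot: [-2.12, -2.269, -0.009]
contact_force: [-0.2, 1.0, -0.4]
gripper_width: 0.528
[457.2 268.9 255. ] [-0.025 -0.005  0.008 -0.005  0.    -0.004]
```

View pics/s29.png

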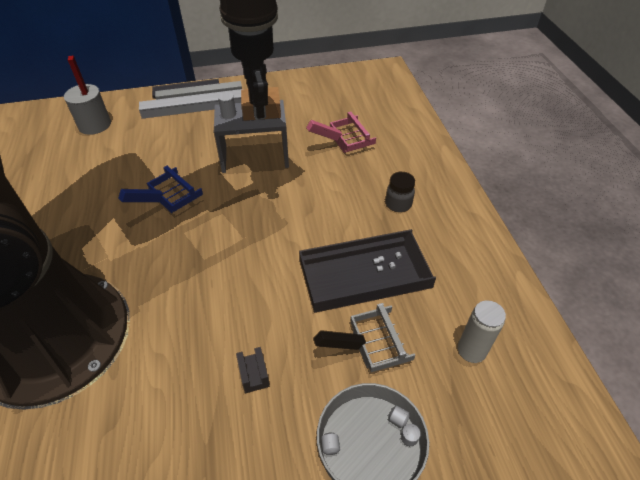

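View pics/t29c.png

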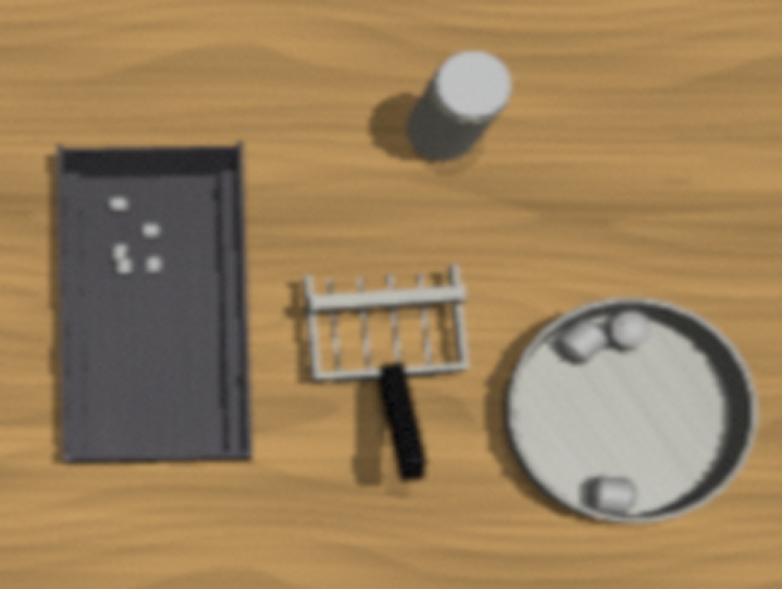

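```bash
python3 - <<'E'
from h import *
t=cv2.imread('pics/t29.png');s=cv2.imread('pics/s29.png')
a=cv2.resize(t[190:270,370:440],None,fx=6,fy=6,interpolation=cv2.INTER_CUBIC);b=cv2.resize(s[300:376,310:420],None,fx=3.4,fy=6,interpolation=cv2.INTER_CUBIC)
c=np.zeros((480,800,3),np.uint8);c[:480,:420]=a;c[:456,424:798]=b[:, :374];cv2.imwrite('pics/c29.png',c)
T=lambda x,y:(290+x/3.4-.35,110+y/3.1-.35)
D=np.array([540.8,-319.4])
for p in ((583,340),(628,328),(610,494)): q=onz('top',*T(*p),19); print('slug',q.round(1),np.linalg.norm(q[:2]-D))
for p in ((118,203),(151,230),(121,252),(125,265),(154,264)): print('stub pan',topan(onz('top',*T(*p),10)).round(1))
m=onz('top',*T(388,297),54); print('bar',m,'from pan',np.linalg.norm(m[:2]-PO))
E
```

```text
slug [ 601.1 -292.7   19. ] 65.90821156966254
slug [ 611.2 -325.3   19. ] 70.63214666228896
slug [ 479.6 -311.1   19. ] 61.76730243598519
stub pan [91.2 23.5]
stub pan [68.9 -0.1]
stub pan [51.4 22.1]
stub pan [40.9 19.4]
stub pan [41.3 -1.7]
bar [ 626.78041595 -147.29616522   54.        ] from pan 164.4812789503849
```

View pics/c29.png

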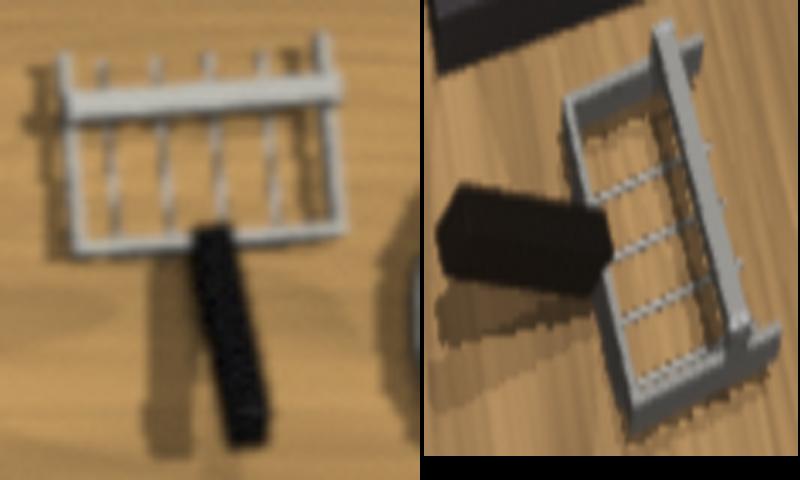

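```bash
python3 - <<'E'
from h import *
T=lambda x,y:(370+x/6-.4,190+y/6-.4)
S=lambda x,y:(310+(x-424)/3.4-.35,300+y/6-.4)
for nm,s,t in (('bar R top',(740,318),(338,86)),('bar L top',(664,28),(72,104)),('plate L rear top',(570,98),(80,246)),('plate R rear top',(634,400),(342,232)),('plate R tip',(778,330),(323,36)),('plate L tip',(702,40),(64,55)),('handle end top edge',(450,212),(248,436))):
    p,e=tri(S(*s),T(*t)); print(nm,p.round(1),round(e,1))
E
```

```text
bar R top [ 630.  -199.2   60. ] 0.4
bar L top [621.7 -94.1  55.7] 0.7
plate L rear top [567.5 -99.2  40.6] 0.6
plate R rear top [ 574.5 -204.2   40.8] 0.0
plate R tip [ 654.1 -196.9   39. ] 0.6
plate L tip [645.1 -92.5  39. ] 0.3
handle end top edge [ 488.  -157.7   98.9] 1.8
```

```bash
python3 -c "
from bench import ctrl
print(ctrl.finish_job())"
```

```text
the job is handed in; nothing more can be done
None
```

I handed the job in at about 24 s of the 72 s allowed; `finish_job()` gives no verdict, so the result below is from my own last checks.

**What I did:**
- **Scoop out:** I drew the scoop out by its bridge bar, laid it on the open bench and let go.
- **Scooping:** I took it by the handle and ran it along the pan floor under the slugs. At the far wall I pressed the handle down so the nose tilted up, then lifted out all three slugs.
- **Tipping:** The moves allow no wrist tilt and the scoop did not dip by itself at 20 N grip. I shook and jerked it over the dish instead, and the slugs dropped in one at a time.
- **Laying down:** I set the scoop on the bench between the pan and the dish and drew the arm away.

**Last checks from both cameras:**
- **Slugs:** All three are in the dish, 62, 66 and 71 mm from its axis (limit 80 mm).
- **Stubs:** All five are on the pan floor, between pan x = 41 and 91 mm and y = -2 and 24 mm.
- **Scoop:** It lies flat, with the side plates' top edges level within about 2 mm. The handle end stands at 99 mm, as the text gives. Its bridge bar is 164 mm from the pan's origin and the scoop's own origin about the same (limit 110 mm).
- **Bystanders:** The can, jar and vee block look unmoved in the pictures; I did not measure them again.

**What disagreed:**
- **Heights:** The two-camera heights ran about 2 to 6 mm high on several points.
- **Contact force:** When I set the scoop down, the wrist force reached 40.7 N for a moment as it pressed on the bench through the fingers. That is well under the 120 N wrist limit. I assumed the 40 N limit for the arm and gripper body does not cover it.

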